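# Build an interlocked channel stand and fork the enamel panels onto it

### The arm

A 6-joint arm with a two-finger parallel gripper is mounted at the origin on a cart in front of the work surface, level with it; the furniture and walls round the work are solid. World frame = base frame: x ahead of the robot, y to its left, z up, the work surface at z = 0. Lengths are in m, angles in rad, forces in N, time in s.
With the tool pointing down it reaches from about 0.275 to 0.775 m from the base axis. Payload 14.6 kg.
Tool frame: the origin (TCP) lies midway between the tips of the shut fingers; the grasp point (between the pads) lies 19 mm behind it; z points along the fingers, y is the direction in which the jaws open and shut (so a half turn about z gives the same grasp; the last joint's range is limited). The gripper opens to 85 mm and grips with 20 to 120 N. Pads are 22 mm wide; open, the fingers measure 114 mm over their backs; the gripper's body (76 mm by 85 mm) begins 54 mm behind the grasp point. The pads swing forward as they close: fully open they stand 13 mm farther back than shut.
Start: joints at [1.159, 0.263, -0.048, 1.259, 0, 1.415], TCP at [0.133, 0.508, 0.231] pointing down, gripper open.
Joint ranges: [-2.65, 2.65], [-0.89, 1.7], [-1.18, 1.37], [-2.13, 2.11], [-1.35, 1.29], [-3.14, 3.14]. Speed limits (rad/s): [1.89, 1.89, 2.57, 2.79, 3.14, 3.14].

### API

Orientations are given as a rotation vector (axis times angle).
In Python, from cell import telemetry, get_image, ctrl gives the robot as it stands.
- The arm moves only by the shell command python3 -m pendant 'ROWS'. ROWS is JSON, a list of rows, each an object of numbers: "claw": the closure, from 0 (fully open) to 1 (shut); "tx", "ty", "tz": the shift along the world's x, y, z in m; "turn": the turn about the world's z in degrees. A call has exactly 5 rows; each row is the pose to reach, as a shift and turn from the pose commanded when the call began; what a row does not reach only later rows make up. A row lasts 1/8 s, in which the tool goes at most 62.5 mm and 10.7 degrees, less where a joint would pass 70% of its speed; a pose out of reach is approached as far as the arm can. A call with a gripper value outside its range is refused whole. The fingers move at their own pace and stop on an object; the grip force is fixed at half the most. Time passes only in rows, so rows that repeat a pose let the fingers close, or fill a call up. It gives the time, the measured TCP pose, the force and the opening at its end, in the units of the state.
- telemetry.read_state(): the state, without advancing time (a new reading comes with each control period).
- get_image(name): name is "scene" or "top" or "wrist"; returns a dict with "color" (400x640x3 uint8, red, green, blue), "mtx" (3x3 intrinsics, pixels), "dist" ([k1, k2, p1, p2, k3] as OpenCV has them; the pictures are not rectified), "eye" and "orientation" of the camera in the world; the wrist camera has in their place "mount" (4x4, takes a point from camera to tool coordinates, whose origin is the TCP and whose axes are the flange's). Camera axes: x right, y down, z forward; pixel columns grow to the right and rows downward; lengths in m; the calibration is good to about 2 mm. A picture is of the moment at which its call begins: read the wrist's pose just before it. There is no depth.
- ctrl.hand_in(): hands the job in, once; it reports no verdict.
The state is a dict: "t": time; "qpos": joint angles; "joint_velocities": joint speeds; "effort": joint torques, N m; "tcp_pos": TCP position; "eef_rot": TCP orientation; "ft_force": force on the tool from outside, world axes, zero at the start; "ft_torque": the same for the moment, N m; "gripper_width": opening from 0.0 (shut) to 1.0 (fully open).
Only numpy, scipy, OpenCV 4.12 (cv2) and the standard library are available. Lean on these libraries where they do the work, as an engineer would, in place of code of your own. Each camera call takes 0.05 s, during which the arm holds its last target. There are 200 camera calls.

### The job

On the heat-proof board, build a cooling stand from the three loose channels: one wide channel open side up, then the narrow one open side down and hooked over one of its side walls (so one wall of each stands inside the other), then the other wide channel open side up, centred on the narrow one's flat back, all three in line. Then carry every enamelled panel from the firing rack to the stand with the firing fork, leaving each lying flat across both walls of the top channel, lined up with it and centred, without the gripper's fingers touching any panel. Finally stand the fork upright on the riser again, clear of the stand, and leave the loupe and the slip stone alone.

Things in the scene. Friction and masses are not known exactly. Their poses are not given: they have to be found in the camera images.
- riser: fixed wooden platform on legs, 255 (x) by 545 (y), its flat top 160 above the bench (z = 0.160); everything in the job stands on it. The origin is on the bench under its centre.
- board_top (a point): centre of the top face of the fixed heat-proof board, terracotta, 100 (x) by 96 (y) by 6 thick, lying on the riser. Its x and y axes lie along its edges.
- rack_top (a point): firing rack, fixed dark steel: the point is in the middle, level with the tops of the two rails (36 above the riser). The rails run along its x axis, 144 long, 4 thick, at y = -26 and +26 (48 clear between them), standing 32 high on a foot plate 4 thick; both ends of the gap are open. Its -x end faces the robot.
- up_a_mid (a point): open-up channel of bare aluminium (U section lying on its web, flanges pointing up): 90 long (x), 54 wide (y) outside, 25 high, walls 3 thick, so 48 wide inside; 0.14 kg. Identical with the other one. The point is at its centre, 12.5 above its underside; x runs along the channel, z up. Starts on the riser, its length roughly across (world y).
- up_b_mid (a point): open-up channel of bare aluminium (U section lying on its web, flanges pointing up): 90 long (x), 54 wide (y) outside, 25 high, walls 3 thick, so 48 wide inside; 0.14 kg. Identical with the other one. The point is at its centre, 12.5 above its underside; x runs along the channel, z up. Starts on the riser, its length roughly across (world y).
- down_mid (a point): narrow open-down channel of bare aluminium (U section upside down, flat web on top, flanges pointing down): 90 long (x), 34 wide (y) outside, 28 inside, 25 high, walls 3 thick, 0.11 kg. The point is at its centre, 12.5 above its underside; x runs along the channel. Hooked over a wall of a wide channel it stands 3 higher than that channel; it stays level if its centre line is 14 to 26 to the side of the wide channel's centre line.
- panel_1_mid (a point): flat enamelled copper panel, 26 (x) by 62 (y) by 3 thick, white enamel face up, 0.04 kg; the point is at its centre. Starts lying across both rails of the rack (its x along the rails) at one of three places, centres 48 apart along the rack; two or all three of the panels are there, the third may be absent.
- panel_2_mid (a point): flat enamelled copper panel, 26 (x) by 62 (y) by 3 thick, white enamel face up, 0.04 kg; the point is at its centre. Starts lying across both rails of the rack (its x along the rails) at one of three places, centres 48 apart along the rack; two or all three of the panels are there, the third may be absent.
- panel_3_mid (a point): flat enamelled copper panel, 26 (x) by 62 (y) by 3 thick, white enamel face up, 0.04 kg; the point is at its centre. Starts lying across both rails of the rack (its x along the rails) at one of three places, centres 48 apart along the rack; two or all three of the panels are there, the third may be absent.
- fork_grip (a point): centre of the wooden grip of the firing fork, a lifter that stands by itself on its flat blade: grip block 28 (x) by 16 (y) by 40 high, its centre 76 above the blade's underside, on a post 12 by 12 that rises from the blade; 0.20 kg. x points towards the blade's tip. Take it across the 16 mm sides.
- fork_blade (a point): point on the top of the fork's blade where a panel's centre should lie, 42 ahead (x) of the grip and 73 below it. The blade is flat, 34 wide, 3 thick and reaches from 16 ahead of this point to 54 behind it.
- loupe: black eye loupe, 34 diameter, 34 high, standing at the riser's left edge; origin at the centre of its underside. To be left alone.
- slip_stone: small dark slip stone 28 by 50 by 15 lying at the riser's far left; origin at the centre of its underside. To be left alone.

How it is judged:
By the outcome, as a careful person would: the job done as asked, in the order asked, and still so for the second after the job is handed in, with the robot touching nothing.
Of panel_1, panel_2, panel_3 only 2 to 3 are there at a start; the rules pass over those that are not, and their reading is None.
At some moment in a run one of fork may be knocked a few centimetres aside while the robot is not near it.
It also fails if it takes over 208 s, if anything falls off the work surface, if the arm or the gripper's body presses on something with over 40 N, if the wrist force passes 120 N, or if a joint passes its speed limit or range.

## Working session

There is one attempt and no reset: what is moved stays moved. The work goes in short steps, Python scripts to look and compute and a shell command to move; the robot and the scene stay as the last step left them, time stands still between calls to the robot, and variables do not carry over. Pictures are saved under pics/ and viewed, about 12 in all and at most 16, crops included, and the job is handed in when it is done.

```bash
ls; mkdir -p pics; python3 - <<'E'
from cell import telemetry, get_image, ctrl
import cv2
print(telemetry.read_state())
for n in ["top","scene"]:
    d=get_image(n); cv2.imwrite(f"pics/{n}0.png",d["color"][:,:,::-1])
    print(n,d["mtx"],d["dist"],d["eye"],d["orientation"])
d=get_image("wrist"); print(d["mtx"],d["dist"],d["mount"])
E
```

```text
pics
{'t': 0.0, 'qpos': array([ 1.15873588e+00,  2.63493203e-01, -4.89629183e-02,  1.25939309e+00,
       -2.48022321e-05,  1.41550457e+00]), 'joint_velocities': array([-0.00067982,  0.00020815,  0.000631  ,  0.0002691 , -0.00045407,
       -0.00140697]), 'effort': array([-4.85415963e-03, -6.37615800e+01,  3.84567547e+01,  1.39024254e-02,
       -4.03486483e-04, -1.58751118e-05]), 'tcp_pos': array([0.13321824, 0.5075191 , 0.23083097]), 'eef_rot': array([-4.02189485e-01, -3.11546843e+00,  1.59853161e-03]), 'ft_force': array([ 0.09586289, -0.11946765, -0.161266  ]), 'ft_torque': array([-0.007359  ,  0.03032122,  0.029601  ]), 'gripper_width': 0.9985897872173825}
top [[363.97802881   0.         312.71951465]
 [  0.         363.97802881 205.01990547]
 [  0.           0.           1.        ]] [0.01151084 0.         0.         0.         0.        ] [0.43392002 0.26311122 1.01398892] [-2.16622409  2.20272048 -0.11592895]
scene [[450.99599817   0.         311.95581957]
 [  0.         450.99599817 201.50613545]
 [  0.           0.           1.        ]] [0.04440274 0.         0.         0.         0.        ] [-0.01799091 -0.09688377  0.78215246] [-2.15389636  1.07533579 -0.46237737]
[[311.84833443   0.         321.6749219 ]
 [  0.         311.84833443 199.67483996]
 [  0.           0.           1.        ]] [-0.02789148  0.          0.          0.          0.        ] [[ 3.46641438e-04 -9.49735662e-01 -3.13052794e-01  8.03813755e-02]
 [ 9.99999842e-01  4.67462797e-04 -3.10889115e-04 -9.66839008e-05]
 [ 4.41603014e-04 -3.13052637e-01  9.49735675e-01 -1.43119564e-01]
 [ 0.00000000e+00  0.00000000e+00  0.00000000e+00  1.00000000e+00]]
```

View pics/top0.png

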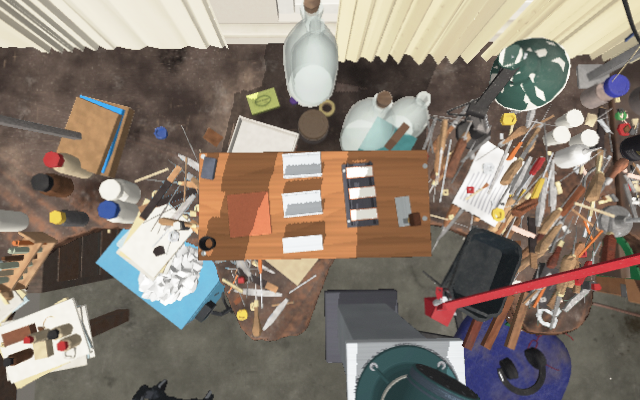

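View pics/scene0.png

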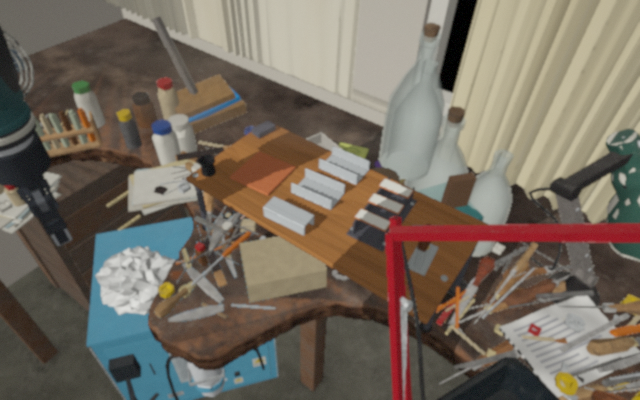

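```bash
cat > h.py <<'E'
import numpy as np, cv2
from scipy.spatial.transform import Rotation as R
from cell import telemetry, get_image, ctrl
def cam(n):
    s=telemetry.read_state(); d=get_image(n)
    if n=="wrist":
        T=np.eye(4); T[:3,:3]=R.from_rotvec(s["eef_rot"]).as_matrix(); T[:3,3]=s["tcp_pos"]; T=T@d["mount"]
    else:
        T=np.eye(4); T[:3,:3]=R.from_rotvec(d["orientation"]).as_matrix(); T[:3,3]=d["eye"]
    return d,T
def proj(d,T,P):
    P=np.asarray(P,float).reshape(-1,3); W=np.linalg.inv(T)
    return cv2.projectPoints(P,cv2.Rodrigues(W[:3,:3])[0],W[:3,3],d["mtx"],d["dist"])[0][:,0]
def unproj(d,T,uv,z):
    n=cv2.undistortPoints(np.asarray(uv,float).reshape(-1,1,2),d["mtx"],d["dist"])[:,0]
    r=np.c_[n,np.ones(len(n))]@T[:3,:3].T
    return T[:3,3]+r*((z-T[2,3])/r[:,2])[:,None]
def ortho(d,T,x0,x1,y0,y1,z,s=1.0,grid=0.05):
    """metric view at height z: image up=+x, left=+y; s px per mm"""
    h=int((x1-x0)*1000*s); w=int((y1-y0)*1000*s)
    jj,ii=np.meshgrid(np.arange(w),np.arange(h))
    X=x1-(ii+.5)/s/1000; Y=y1-(jj+.5)/s/1000
    m=proj(d,T,np.stack([X,Y,np.full_like(X,z)],-1)).astype(np.float32).reshape(h,w,2)
    im=cv2.remap(np.ascontiguousarray(d["color"][:,:,::-1]),m[...,0],m[...,1],cv2.INTER_CUBIC)
    if grid:
        for g in np.arange(np.ceil(x0/grid)*grid,x1,grid):
            r=int((x1-g)*1000*s); cv2.line(im,(0,r),(w,r),(0,255,255),1); cv2.putText(im,f"{g*1000:.0f}",(0,r-1),0,.35,(0,0,255),1)
        for g in np.arange(np.ceil(y0/grid)*grid,y1,grid):
            c=int((y1-g)*1000*s); cv2.line(im,(c,0),(c,h),(0,255,255),1); cv2.putText(im,f"{g*1000:.0f}",(c+1,h-3),0,.35,(0,0,255),1)
    return im
E
python3 - <<'E'
from h import *
d,T=cam("top"); print(T)
print(unproj(d,T,[(200,152),(432,150),(197,260),(432,257)],.16))
cv2.imwrite("pics/o1.png",ortho(d,T,.30,.62,-.04,.56,.16,1.33))
E
```

```text
[[-0.01745247 -0.99595649  0.0881254   0.43392002]
 [-0.99970475  0.01589175 -0.01838084  0.26311122]
 [ 0.01690605 -0.08842017 -0.99593979  1.01398892]
 [ 0.          0.          0.          1.        ]]
[[ 0.63992606  0.51239185  0.16      ]
 [ 0.6373447  -0.04097278  0.16      ]
 [ 0.38631324  0.51678938  0.16      ]
 [ 0.38316603 -0.0291402   0.16      ]]
```

View pics/o1.png

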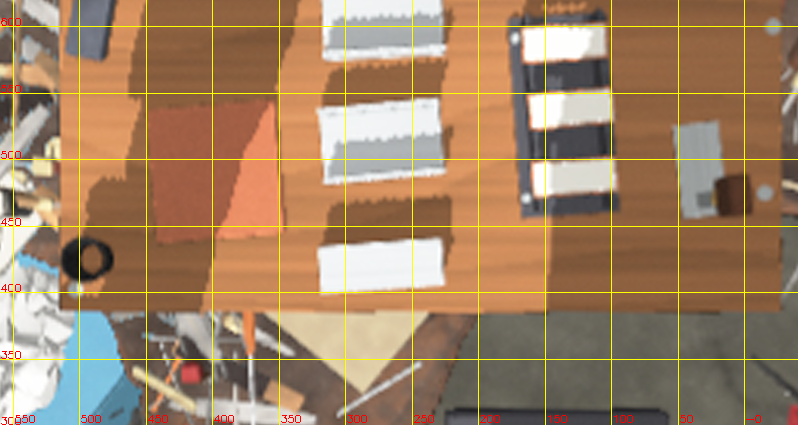

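```bash
python3 - <<'E'
from h import *
dt,Tt=cam("top"); ds,Ts=cam("scene")
def ray(d,T,uv):
    n=cv2.undistortPoints(np.array([[uv]],float),d["mtx"],d["dist"])[0,0]; r=T[:3,:3]@np.r_[n,1]; return T[:3,3],r/np.linalg.norm(r)
def tri(a,b):
    o,r=ray(dt,Tt,a); p,q=ray(ds,Ts,b); s=np.linalg.lstsq(np.c_[r,-q],p-o,rcond=None)[0]; return o+s[0]*r,p+s[1]*q
print(tri((432,308),(395,228))); print(tri((402,98),(456,118)),"bottle")
E
python3 -m pendant '[{"claw":0,"tz":0.06},{"claw":0,"tz":0.12},{"claw":0,"tz":0.12,"tx":0.06,"ty":-0.04,"turn":5},{"claw":0,"tz":0.12,"tx":0.12,"ty":-0.08,"turn":10},{"claw":0,"tz":0.12,"tx":0.18,"ty":-0.12,"turn":14.7}]'
python3 -m pendant '[{"claw":0,"tx":0.05,"ty":-0.025},{"claw":0,"tx":0.1,"ty":-0.05},{"claw":0,"tx":0.14,"ty":-0.08},{"claw":0,"tx":0.14,"ty":-0.08},{"claw":0,"tx":0.14,"ty":-0.08}]'
python3 - <<'E'
from h import *
d,T=cam("wrist"); print(telemetry.read_state()["tcp_pos"],telemetry.read_state()["eef_rot"],T[:3,3])
cv2.imwrite("pics/w1.png",d["color"][:,:,::-1])
E
```

```text
(array([0.31057781, 0.05162282, 0.38389939]), array([0.32416312, 0.02959836, 0.38863248]))
(array([0.70139832, 0.07266791, 0.32727157]), array([0.68683675, 0.09626409, 0.31505601])) bottle
[0.13332966 0.50773327 0.23118736] [-4.02263756e-01 -3.11567892e+00  3.12443437e-04] [0.05557851 0.5280799  0.37422686]schema error: expected keys claw, tx, ty, tz, turn
schema error: expected keys claw, tx, ty, tz, turn
```

View pics/w1.png

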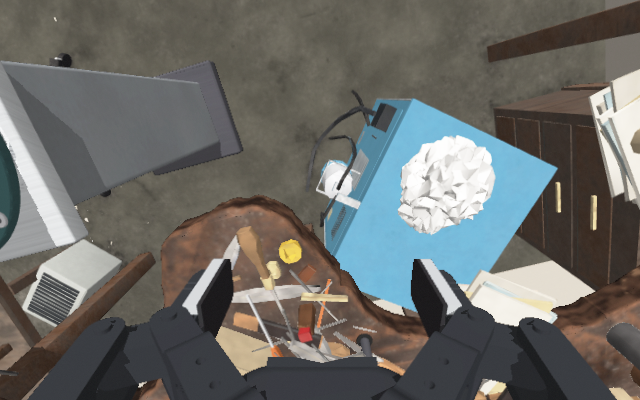

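```bash
python3 - <<'E'
from h import *
dt,Tt=cam("top"); ds,Ts=cam("scene")
for z in (.34,.386,.43):
    P=unproj(dt,Tt,[(437,308),(540,281),(630,262)],z); print(z,P.round(3).tolist(),proj(ds,Ts,P).round().tolist())
for z in (.386,.2,.1,0): print(z,proj(ds,Ts,[.317,.04,z]))
st=telemetry.read_state()["tcp_pos"]
cv2.imwrite("pics/c2.png",np.hstack([cv2.resize(dt["color"][230:340,390:560,::-1],None,fx=2.3,fy=2.3,interpolation=2),cv2.resize(ds["color"][200:310,370:540,::-1],None,fx=2.3,fy=2.3,interpolation=2)]))
E
python3 -m pendant '[{"claw":0,"tx":0,"ty":0,"tz":0.06,"turn":0},{"claw":0,"tx":0,"ty":0,"tz":0.12,"turn":0},{"claw":0,"tx":0.06,"ty":-0.04,"tz":0.12,"turn":5},{"claw":0,"tx":0.12,"ty":-0.08,"tz":0.12,"turn":10},{"claw":0,"tx":0.18,"ty":-0.12,"tz":0.12,"turn":14.7}]'
python3 -m pendant '[{"claw":0,"tx":0.05,"ty":-0.025,"tz":0,"turn":0},{"claw":0,"tx":0.1,"ty":-0.05,"tz":0,"turn":0},{"claw":0,"tx":0.14,"ty":-0.08,"tz":0,"turn":0},{"claw":0,"tx":0.14,"ty":-0.08,"tz":0,"turn":0},{"claw":0,"tx":0.14,"ty":-0.08,"tz":0,"turn":0}]'
python3 - <<'E'
from h import *
d,T=cam("wrist"); print(telemetry.read_state()["tcp_pos"],telemetry.read_state()["eef_rot"],T[:3,3])
a=d["color"][:,:,::-1]; cv2.imwrite("pics/w2.png",a)
c=cv2.imread("pics/c2.png"); c=cv2.copyMakeBorder(c,0,0,0,0,0); c=cv2.resize(c,(640,int(c.shape[0]*640/c.shape[1])))
cv2.imwrite("pics/w2c.png",np.vstack([a,c]))
print(c.shape)
E
```

```text
0.34 [[0.302, 0.028, 0.34], [0.347, -0.164, 0.34], [0.379, -0.333, 0.34]] [[382.0, 266.0], [558.0, 327.0], [760.0, 405.0]]
0.386 [[0.311, 0.044, 0.386], [0.353, -0.135, 0.386], [0.382, -0.292, 0.386]] [[378.0, 231.0], [548.0, 285.0], [738.0, 353.0]]
0.43 [[0.319, 0.059, 0.43], [0.359, -0.107, 0.43], [0.386, -0.253, 0.43]] [[375.0, 194.0], [537.0, 242.0], [717.0, 301.0]]
0.386 [[383.84064761 229.09292913]]
0.2 [[367.81644297 313.58364604]]
0.1 [[361.61102518 346.65226447]]
0 [[356.50129135 374.0283256 ]]
t: 1.08
tcp_pos: [0.2906, 0.4026, 0.3514]
eef_rot: [-0.005, 3.141, 0.001]
ft_force: [-0.6, 2.1, 0.0]
gripper_width: 0.999
t: 1.7
tcp_pos: [0.4291, 0.3239, 0.3513]
eef_rot: [-0.001, -3.141, -0.0]
ft_force: [0.8, 0.8, -0.4]
gripper_width: 1.001
[0.42873506 0.32417668 0.35142771] [ 4.51933777e-04 -3.14156092e+00 -2.86823710e-04] [0.34876179 0.32385882 0.49442376]
(207, 640, 3)
```

View pics/w2c.png

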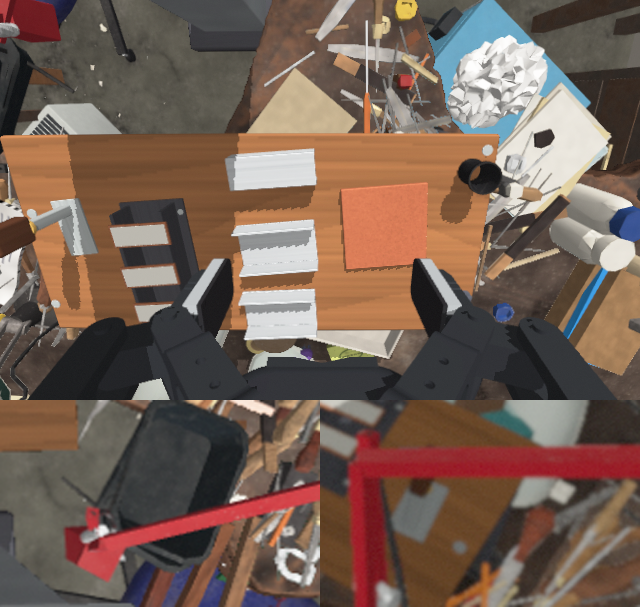

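```bash
cat >> h.py <<'E'
def ray(d,T,uv):
    n=cv2.undistortPoints(np.array([[uv]],float),d["mtx"],d["dist"])[0,0]; r=T[:3,:3]@np.r_[n,1]; return T[:3,3],r/np.linalg.norm(r)
def tri(A,a,B,b):
    o,r=ray(*A,a); p,q=ray(*B,b); s=np.linalg.lstsq(np.c_[r,-q],p-o,rcond=None)[0]; return (o+s[0]*r).round(3),(p+s[1]*q).round(3)
E
python3 - <<'E'
from h import *
A=cam("top");B=cam("wrist");C=cam("scene")
print(tri(A,(432,310),B,(45,20)))
for uv in [(437,308),(430,310)]:
  for z in (.2,.3,.35,.4,.45,.5):
    P=unproj(*A,[uv],z); print(z,P.round(3)[0],proj(*B,P).round()[0],proj(*C,P).round()[0])
# object corners in wrist view
zc=.185
c={"narrow":[(228,156),(315,149),(317,185),(232,190)],}
print("narrow top",unproj(*B,c["narrow"],zc).round(4).tolist())
print("board",unproj(*B,[(341,191),(426,183),(427,263),(346,270)],.166).round(4).tolist())
print("riser corners",unproj(*B,[(2,136),(497,133)],.16).round(4).tolist())
o=np.hstack([ortho(*B,.36,.60,.21,.47,.185,3.0,0)])
cv2.imwrite("pics/o3.png",ortho(*B,.375,.62,.2,.46,.185,2.45,.02))
E
```

```text
(array([ 0.23 , -0.077, -0.001]), array([ 0.238, -0.078, -0.002]))
0.2 [ 0.274 -0.021  0.2  ] [-72.  14.] [390. 360.]
0.3 [0.294 0.014 0.3  ] [-193.   13.] [384. 295.]
0.35 [0.304 0.031 0.35 ] [-292.   16.] [381. 259.]
0.4 [0.314 0.049 0.4  ] [-378.   40.] [377. 219.]
0.45 [0.323 0.066 0.45 ] [1675.  398.] [373. 176.]
0.5 [0.333 0.084 0.5  ] [-121071.   -6274.] [369. 129.]
0.2 [ 0.27  -0.005  0.2  ] [-57.   8.] [379. 356.]
0.3 [0.29  0.028 0.3  ] [-176.    5.] [373. 291.]
0.35 [0.301 0.044 0.35 ] [-277.    6.] [370. 255.]
0.4 [0.311 0.061 0.4  ] [-376.   26.] [367. 216.]
0.45 [0.321 0.077 0.45 ] [1545.  400.] [364. 174.]
0.5 [0.331 0.094 0.5  ] [-83167.  -5308.] [360. 127.]
narrow top [[0.4042, 0.2303, 0.185], [0.3972, 0.3175, 0.185], [0.4343, 0.3194, 0.185], [0.4397, 0.2312, 0.185]]
board [[0.4464, 0.3455, 0.166], [0.4371, 0.4383, 0.166], [0.5359, 0.4501, 0.166], [0.5453, 0.3535, 0.166]]
riser corners [[0.3857, -0.025, 0.16], [0.3834, 0.5109, 0.16]]
```

View pics/o3.png

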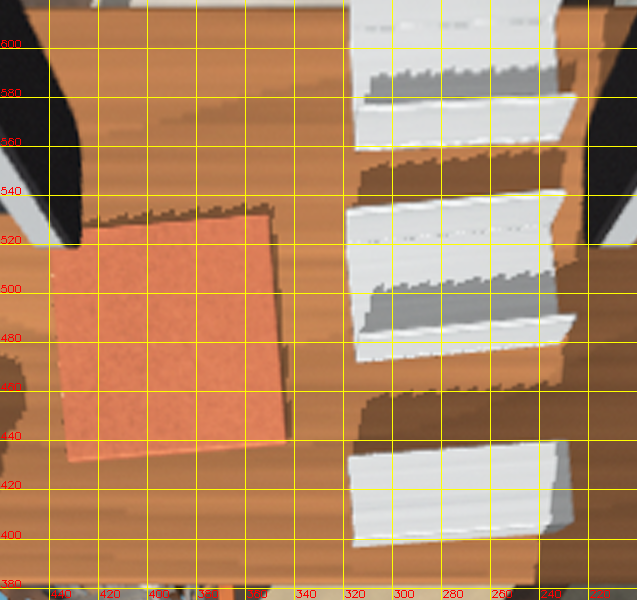

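```bash
python3 - <<'E'
from h import *
A=cam("top");B=cam("wrist");C=cam("scene")
for u in range(437,641,20):
    v=308+(260-308)*(u-437)/203
    for z in np.arange(0,.8,.01):
        P=unproj(*A,[(u,v)],z); s=proj(*C,P)[0]
        if (abs(s[0]-394)<6 and 225<s[1]<420) or (abs(s[1]-231)<6 and 395<s[0]<650): print(u,P.round(3)[0],s.round(),proj(*B,P)[0].round())
def line(P,Q):
    d=(Q-P)/np.linalg.norm(Q-P); return d,np.degrees(np.arctan2(d[1],d[0]))
# channels top edges: ortho px->world at z=.185
w=lambda c,r:np.array([.62-r/2450,.46-c/2450])
print("b far top edge",w(347,209),w(565,190),line(w(565,190),w(347,209))[1])
print("b near top edge",w(355,337),w(575,316),line(w(575,316),w(355,337))[1])
print("a near top edge",w(353,106),w(575,95),line(w(575,95),w(353,106))[1])
print("n",w(349,458),w(557,441),w(353,546),w(550,530),line(w(557,441),w(349,458))[1])
E
```

```text
437 [ 0.255 -0.056  0.1  ] [395. 417.] [-6. 16.]
437 [ 0.257 -0.053  0.11 ] [395. 412.] [-11.  16.]
437 [ 0.259 -0.049  0.12 ] [394. 407.] [-17.  16.]
437 [ 0.261 -0.046  0.13 ] [394. 401.] [-22.  15.]
437 [ 0.263 -0.042  0.14 ] [393. 396.] [-28.  15.]
437 [ 0.265 -0.039  0.15 ] [393. 390.] [-35.  15.]
437 [ 0.267 -0.035  0.16 ] [392. 384.] [-41.  15.]
437 [ 0.268 -0.032  0.17 ] [392. 378.] [-48.  15.]
437 [ 0.27  -0.028  0.18 ] [391. 372.] [-56.  14.]
437 [ 0.272 -0.025  0.19 ] [391. 366.] [-63.  14.]
437 [ 0.274 -0.021  0.2  ] [390. 360.] [-72.  14.]
437 [ 0.276 -0.018  0.21 ] [390. 354.] [-81.  14.]
437 [ 0.278 -0.014  0.22 ] [389. 348.] [-90.  13.]
437 [ 0.28  -0.011  0.23 ] [388. 342.] [-100.   13.]
457 [0.321 0.015 0.4  ] [406. 229.] [-370.   74.]
477 [ 0.329 -0.014  0.41 ] [435. 230.] [-265.  122.]
497 [ 0.338 -0.042  0.42 ] [465. 231.] [ 26. 173.]
517 [ 0.347 -0.07   0.43 ] [496. 232.] [669. 219.]
537 [ 0.355 -0.096  0.44 ] [528. 233.] [2005.  246.]
557 [ 0.363 -0.121  0.45 ] [561. 233.] [4782.  208.]
577 [ 0.371 -0.145  0.46 ] [594. 233.] [10821.   -17.]
597 [ 0.378 -0.168  0.47 ] [629. 232.] [25183.  -810.]
b far top edge [0.53469388 0.31836735] [0.54244898 0.22938776] 94.9810819353084
b near top edge [0.48244898 0.31510204] [0.49102041 0.22530612] 95.45262198781252
a near top edge [0.57673469 0.31591837] [0.58122449 0.22530612] 92.83666010112542
n [0.43306122 0.31755102] [0.44       0.23265306] [0.39714286 0.31591837] [0.40367347 0.2355102 ] 94.67244275538947
```

```bash
python3 - <<'E'
from h import *
A=cam("top");C=cam("scene")
a=C[0]["color"][:,:,::-1].copy()
s=telemetry.read_state(); print(s["qpos"],s["tcp_pos"])
t=s["tcp_pos"]
for k in range(0,8):
    p=proj(*C,t+[0,0,.05*k])[0]; cv2.circle(a,tuple(p.astype(int)),3,(0,0,255),-1)
b=A[0]["color"][60:400,140:640,::-1]
cv2.imwrite("pics/s7.png",np.hstack([cv2.resize(a,(480,300)),cv2.resize(b,(320,218)).copy() if 0 else cv2.copyMakeBorder(cv2.resize(b,(320,218)),0,82,0,0,0)]))
E
```

```text
[ 4.95190211e-01  2.83905952e-01  3.04603061e-01  1.59134356e+00
 -2.54187223e-05  4.94840848e-01] [0.42908811 0.32401638 0.35136211]
```

View pics/s7.png

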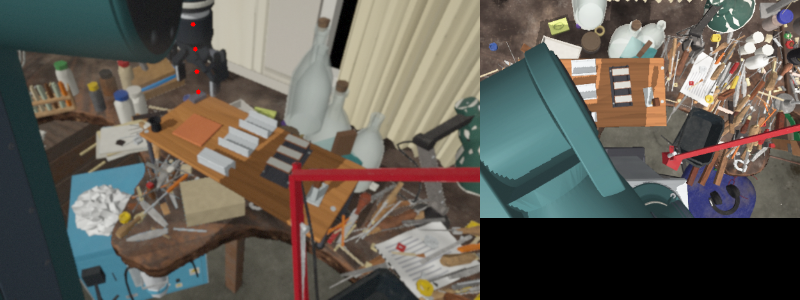

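```bash
python3 -m pendant '[{"claw":0.18,"tx":0.03,"ty":-0.02,"tz":0,"turn":-10},{"claw":0.18,"tx":0.06,"ty":-0.04,"tz":0,"turn":-20},{"claw":0.18,"tx":0.0835,"ty":-0.052,"tz":0,"turn":-30},{"claw":0.18,"tx":0.0835,"ty":-0.052,"tz":-0.02,"turn":-40},{"claw":0.18,"tx":0.0835,"ty":-0.052,"tz":-0.04,"turn":-50}]'
python3 -m pendant '[{"claw":0.18,"tx":0,"ty":0,"tz":-0.01,"turn":-10},{"claw":0.18,"tx":0,"ty":0,"tz":-0.02,"turn":-20},{"claw":0.18,"tx":0,"ty":0,"tz":-0.03,"turn":-30},{"claw":0.18,"tx":0,"ty":0,"tz":-0.05,"turn":-34.8},{"claw":0.18,"tx":0,"ty":0,"tz":-0.05,"turn":-34.8}]'
python3 - <<'E'
from h import *
B=cam("wrist"); print(telemetry.read_state()["tcp_pos"],B[1][:3,3])
im=ortho(*B,.40,.66,.18,.36,.185,2.3,.02)
cv2.imwrite("pics/o8.png",im)
E
```

```text
t: 2.78
tcp_pos: [0.5132, 0.2716, 0.3106]
eef_rot: [1.337, 2.843, 0.0]
ft_force: [-0.9, -0.3, -0.2]
gripper_width: 0.824
t: 3.4
tcp_pos: [0.5122, 0.2716, 0.2604]
eef_rot: [-2.117, -2.32, 0.003]
ft_force: [-0.3, -0.4, 0.9]
gripper_width: 0.821
[0.51256159 0.27175688 0.26130606] [0.50498389 0.35154764 0.40343163]
```

View pics/o8.png

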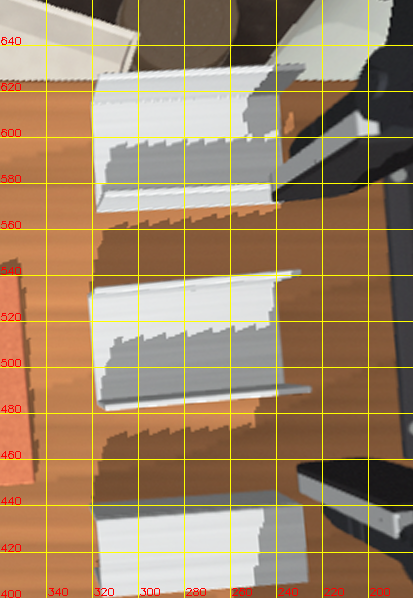

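```bash
python3 -m pendant '[{"claw":0.18,"tx":0,"ty":0.001,"tz":-0.05,"turn":0.2},{"claw":0.18,"tx":0,"ty":0.001,"tz":-0.09,"turn":0.2},{"claw":0.18,"tx":0,"ty":0.001,"tz":-0.102,"turn":0.2},{"claw":1,"tx":0,"ty":0.001,"tz":-0.102,"turn":0.2},{"claw":1,"tx":0,"ty":0.001,"tz":-0.102,"turn":0.2}]'
python3 -m pendant '[{"claw":1,"tx":0,"ty":0,"tz":0,"turn":0},{"claw":1,"tx":0,"ty":0,"tz":0,"turn":0},{"claw":1,"tx":0,"ty":0,"tz":0.02,"turn":0},{"claw":1,"tx":0,"ty":0,"tz":0.05,"turn":0},{"claw":1,"tx":0,"ty":0,"tz":0.09,"turn":0}]'
```

```text
t: 4.08
tcp_pos: [0.5137, 0.2731, 0.1611]
eef_rot: [2.113, 2.323, 0.003]
ft_force: [0.3, 0.3, -1.6]
gripper_width: 0.618
t: 4.7
tcp_pos: [0.5125, 0.2726, 0.2501]
eef_rot: [-2.114, -2.323, 0.001]
ft_force: [1.0, 0.2, -1.6]
gripper_width: 0.619
```

```bash
python3 -m pendant '[{"claw":1,"tx":-0.005,"ty":0.03,"tz":0,"turn":10},{"claw":1,"tx":-0.01,"ty":0.06,"tz":0,"turn":20},{"claw":1,"tx":-0.015,"ty":0.09,"tz":0,"turn":30},{"claw":1,"tx":-0.022,"ty":0.12,"tz":0,"turn":40},{"claw":1,"tx":-0.022,"ty":0.133,"tz":0,"turn":50}]'
python3 -m pendant '[{"claw":1,"tx":0,"ty":0,"tz":0,"turn":10},{"claw":1,"tx":0,"ty":0,"tz":0,"turn":20},{"claw":1,"tx":0,"ty":0,"tz":-0.03,"turn":30},{"claw":1,"tx":0,"ty":0,"tz":-0.05,"turn":40.2},{"claw":1,"tx":0,"ty":0,"tz":-0.05,"turn":40.2}]'
python3 - <<'E'
from h import *
print(np.mean([telemetry.read_state()["tcp_pos"] for _ in range(5)],0))
B=cam("wrist")
cv2.imwrite("pics/o9.png",np.hstack([ortho(*B,.40,.56,.32,.48,.166,3,.02)]))
E
```

```text
t: 5.32
tcp_pos: [0.4903, 0.4072, 0.2495]
eef_rot: [-0.924, -3.003, -0.0]
ft_force: [0.2, -0.0, -1.7]
gripper_width: 0.614
t: 5.95
tcp_pos: [0.4903, 0.4054, 0.1984]
eef_rot: [0.151, -3.136, 0.002]
ft_force: [0.2, 0.1, -1.8]
gripper_width: 0.618
[0.49029686 0.40539631 0.19844819]
```

View pics/o9.png

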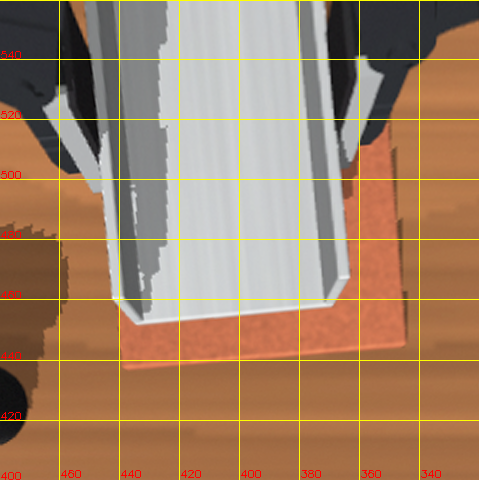

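```bash
python3 -m pendant '[{"claw":1,"tx":0,"ty":0,"tz":-0.025,"turn":0},{"claw":1,"tx":0,"ty":0,"tz":-0.033,"turn":0},{"claw":1,"tx":0,"ty":0,"tz":-0.0335,"turn":0},{"claw":1,"tx":0,"ty":0,"tz":-0.0335,"turn":0},{"claw":1,"tx":0,"ty":0,"tz":-0.0335,"turn":0}]'
python3 -m pendant '[{"claw":0.2,"tx":0,"ty":0,"tz":0,"turn":0},{"claw":0.2,"tx":0,"ty":0,"tz":0,"turn":0},{"claw":0.2,"tx":0,"ty":0,"tz":0.02,"turn":0},{"claw":0.2,"tx":0,"ty":0,"tz":0.06,"turn":0},{"claw":0.2,"tx":0,"ty":0,"tz":0.1,"turn":0}]'
python3 - <<'E'
from h import *
print(np.mean([telemetry.read_state()["tcp_pos"] for _ in range(5)],0))
B=cam("wrist")
np.save("/tmp/B.npy",B,allow_pickle=True)
cv2.imwrite("pics/o10.png",ortho(*B,.40,.56,.31,.50,.191,3,.02))
E
```

```text
t: 6.62
tcp_pos: [0.4911, 0.4059, 0.1664]
eef_rot: [-0.152, 3.137, 0.001]
ft_force: [-0.0, -0.9, 2.2]
gripper_width: 0.624
t: 7.25
tcp_pos: [0.4907, 0.4056, 0.267]
eef_rot: [0.153, -3.138, 0.0]
ft_force: [1.2, -0.2, -0.5]
gripper_width: 0.799
[0.49065044 0.40564491 0.26695027]Traceback (most recent call last):
  File "<stdin>", line 4, in <module>
    arr = np.asanyarray(arr)
ValueError: setting an array element with a sequence. The requested array has an inhomogeneous shape after 1 dimensions. The detected shape was (2,) + inhomogeneous part.
```

```bash
python3 -m pendant '[{"claw":0.29,"tx":-0.02,"ty":-0.03,"tz":0,"turn":-10},{"claw":0.29,"tx":-0.04,"ty":-0.06,"tz":0,"turn":-20},{"claw":0.29,"tx":-0.06,"ty":-0.1,"tz":0,"turn":-30},{"claw":0.29,"tx":-0.07,"ty":-0.134,"tz":0,"turn":-40},{"claw":0.29,"tx":-0.07,"ty":-0.134,"tz":0,"turn":-50}]'
python3 -m pendant '[{"claw":0.29,"tx":0,"ty":0,"tz":0,"turn":-10},{"claw":0.29,"tx":0,"ty":0,"tz":0,"turn":-20},{"claw":0.29,"tx":0,"ty":0,"tz":-0.02,"turn":-30},{"claw":0.29,"tx":0,"ty":0,"tz":-0.03,"turn":-41},{"claw":0.29,"tx":0,"ty":0,"tz":-0.03,"turn":-41}]'
python3 - <<'E'
from h import *
print(np.mean([telemetry.read_state()["tcp_pos"] for _ in range(5)],0))
B=cam("wrist")
np.savez("/tmp/B.npz",im=B[0]["color"],T=B[1])
cv2.imwrite("pics/o10.png",np.hstack([ortho(*B,.38,.56,.22,.34,.185,2.8,.02),ortho(*B,.38,.56,.33,.46,.191,2.8,.02)]))
E
```

```text
t: 7.92
tcp_pos: [0.4201, 0.2701, 0.2663]
eef_rot: [1.198, 2.904, 0.001]
ft_force: [-0.1, 1.0, 0.2]
gripper_width: 0.708
t: 8.55
tcp_pos: [0.4205, 0.2716, 0.2353]
eef_rot: [-2.129, -2.309, 0.001]
ft_force: [-1.0, 0.5, 0.5]
gripper_width: 0.707
[0.42049463 0.27162775 0.23529392]
```

View pics/o10.png

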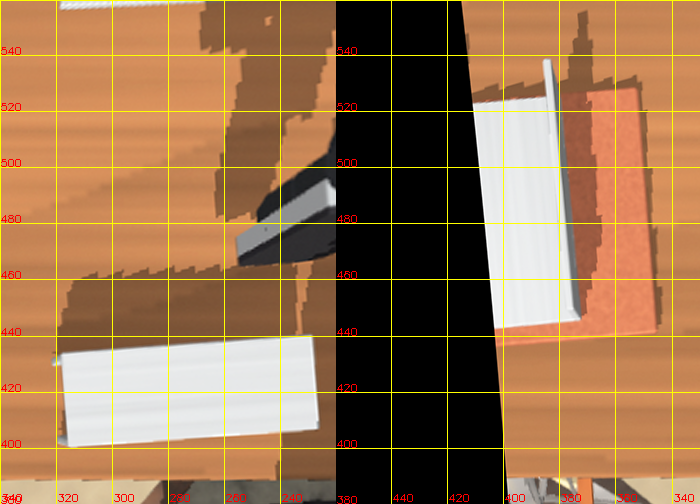

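```bash
python3 -m pendant '[{"claw":0.29,"tx":0,"ty":0.0005,"tz":-0.04,"turn":-0.4},{"claw":0.29,"tx":0,"ty":0.0005,"tz":-0.073,"turn":-0.4},{"claw":0.29,"tx":0,"ty":0.0005,"tz":-0.073,"turn":-0.4},{"claw":1,"tx":0,"ty":0.0005,"tz":-0.073,"turn":-0.4},{"claw":1,"tx":0,"ty":0.0005,"tz":-0.073,"turn":-0.4}]'
python3 -m pendant '[{"claw":1,"tx":0,"ty":0,"tz":0,"turn":0},{"claw":1,"tx":0,"ty":0,"tz":0,"turn":0},{"claw":1,"tx":0,"ty":0,"tz":0.02,"turn":0},{"claw":1,"tx":0,"ty":0,"tz":0.05,"turn":0},{"claw":1,"tx":0,"ty":0,"tz":0.08,"turn":0}]'
python3 -m pendant '[{"claw":1,"tx":0.014,"ty":0.025,"tz":0,"turn":10},{"claw":1,"tx":0.028,"ty":0.05,"tz":0,"turn":20},{"claw":1,"tx":0.042,"ty":0.075,"tz":0,"turn":30},{"claw":1,"tx":0.056,"ty":0.1,"tz":0,"turn":40},{"claw":1,"tx":0.0714,"ty":0.1141,"tz":0,"turn":50}]'
python3 -m pendant '[{"claw":1,"tx":0,"ty":0,"tz":0,"turn":10},{"claw":1,"tx":0,"ty":0,"tz":0,"turn":20},{"claw":1,"tx":0,"ty":0,"tz":0,"turn":30},{"claw":1,"tx":0,"ty":0,"tz":-0.02,"turn":41.5},{"claw":1,"tx":0,"ty":0,"tz":-0.03,"turn":41.5}]'
python3 - <<'E'
from h import *
print(np.mean([telemetry.read_state()["tcp_pos"] for _ in range(5)],0))
B=cam("wrist")
cv2.imwrite("pics/o11.png",np.hstack([B[0]["color"][60:400,150:500,::-1], ]))
E
```

```text
t: 9.22
tcp_pos: [0.4217, 0.2727, 0.1646]
eef_rot: [2.137, 2.301, 0.004]
ft_force: [-0.4, -0.4, 4.6]
gripper_width: 0.382
t: 9.85
tcp_pos: [0.4211, 0.2724, 0.2449]
eef_rot: [2.137, 2.302, 0.002]
ft_force: [0.3, 0.7, -1.6]
gripper_width: 0.384
t: 10.48
tcp_pos: [0.4928, 0.3876, 0.2439]
eef_rot: [0.955, 2.992, 0.002]
ft_force: [0.8, 0.3, -1.0]
gripper_width: 0.383
t: 11.1
tcp_pos: [0.4923, 0.3864, 0.2129]
eef_rot: [-0.156, 3.137, 0.0]
ft_force: [-0.6, -0.4, -1.4]
gripper_width: 0.384
[0.49226471 0.38639263 0.21293757]
```

View pics/o11.png

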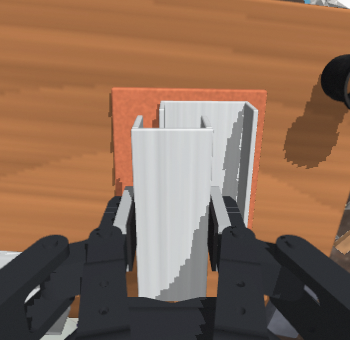

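```bash
python3 -m pendant '[{"claw":1,"tx":0,"ty":0,"tz":-0.015,"turn":0},{"claw":1,"tx":0,"ty":0,"tz":-0.028,"turn":0},{"claw":1,"tx":0,"ty":0,"tz":-0.035,"turn":0},{"claw":1,"tx":0,"ty":0,"tz":-0.038,"turn":0},{"claw":1,"tx":0,"ty":0,"tz":-0.0385,"turn":0}]'
python3 -c "
from h import *
print(np.mean([telemetry.read_state()['tcp_pos'] for _ in range(5)],0),telemetry.read_state()['ft_force'])"
```

```text
t: 11.78
tcp_pos: [0.4923, 0.3864, 0.1744]
eef_rot: [-0.155, 3.138, 0.0]
ft_force: [-0.4, 0.1, -1.5]
gripper_width: 0.381
[0.49234567 0.38641271 0.1744488 ] [-0.43748751  0.07791446 -1.52612859]
```

```bash
python3 -m pendant '[{"claw":1,"tx":0,"ty":0,"tz":-0.0005,"turn":0},{"claw":1,"tx":0,"ty":0,"tz":-0.001,"turn":0},{"claw":1,"tx":0,"ty":0,"tz":-0.001,"turn":0},{"claw":1,"tx":0,"ty":0,"tz":-0.001,"turn":0},{"claw":1,"tx":0,"ty":0,"tz":-0.001,"turn":0}]'
```

```text
t: 12.4
tcp_pos: [0.4924, 0.3865, 0.1737]
eef_rot: [-0.156, 3.137, 0.001]
ft_force: [-0.2, -0.3, 5.4]
gripper_width: 0.381
```

```bash
python3 -m pendant '[{"claw":0.48,"tx":0,"ty":0,"tz":0,"turn":0},{"claw":0.48,"tx":0,"ty":0,"tz":0,"turn":0},{"claw":0.48,"tx":0,"ty":0,"tz":0.01,"turn":0},{"claw":0.48,"tx":0,"ty":0,"tz":0.05,"turn":0},{"claw":0.48,"tx":0,"ty":0,"tz":0.1,"turn":0}]'
python3 - <<'E'
from h import *
B=cam("wrist"); print(telemetry.read_state()["tcp_pos"])
cv2.imwrite("pics/o12.png",np.hstack([ortho(*B,.42,.56,.33,.46,.194,3,.02),cv2.resize(B[0]["color"][60:400,150:500,::-1],None,fx=420/340,fy=420/340)]))
E
```

```text
t: 13.02
tcp_pos: [0.4918, 0.3861, 0.2745]
eef_rot: [0.156, -3.137, 0.001]
ft_force: [-0.1, -0.0, 0.6]
gripper_width: 0.523
[0.49287888 0.38676626 0.28146404]
```

View pics/o12.png

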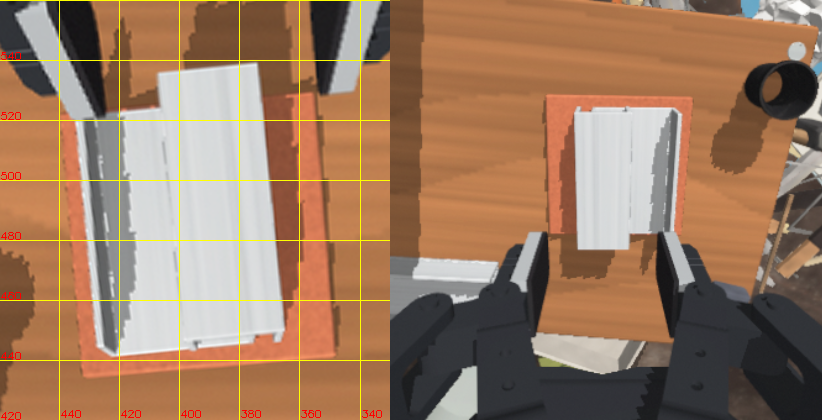

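```bash
python3 -m pendant '[{"claw":0.18,"tx":0.025,"ty":-0.025,"tz":0.02,"turn":-10},{"claw":0.18,"tx":0.05,"ty":-0.05,"tz":0.02,"turn":-20},{"claw":0.18,"tx":0.08,"ty":-0.08,"tz":0.01,"turn":-30},{"claw":0.18,"tx":0.1,"ty":-0.11,"tz":0,"turn":-40},{"claw":0.18,"tx":0.112,"ty":-0.1137,"tz":0,"turn":-50}]'
python3 -m pendant '[{"claw":0.18,"tx":0,"ty":0,"tz":0,"turn":-10},{"claw":0.18,"tx":0,"ty":0,"tz":0,"turn":-20},{"claw":0.18,"tx":0,"ty":0,"tz":0,"turn":-30},{"claw":0.18,"tx":0,"ty":0,"tz":-0.03,"turn":-43},{"claw":0.18,"tx":0,"ty":0,"tz":-0.03,"turn":-43}]'
python3 - <<'E'
from h import *
print(np.mean([telemetry.read_state()["tcp_pos"] for _ in range(5)],0),telemetry.read_state()["eef_rot"])
B=cam("wrist")
cv2.imwrite("pics/o13.png",np.hstack([ortho(*B,.56,.65,.20,.34,.185,4.5,.02)]))
E
```

```text
t: 13.7
tcp_pos: [0.6051, 0.2707, 0.2731]
eef_rot: [-1.196, -2.905, 0.001]
ft_force: [0.7, -0.2, -0.6]
gripper_width: 0.822
t: 14.32
tcp_pos: [0.6035, 0.2724, 0.2419]
eef_rot: [-2.172, -2.268, 0.004]
ft_force: [-0.2, -0.4, 0.1]
gripper_width: 0.818
[0.60352806 0.27244041 0.24189718] [-2.17190362 -2.26816363  0.0035853 ]
```

View pics/o13.png

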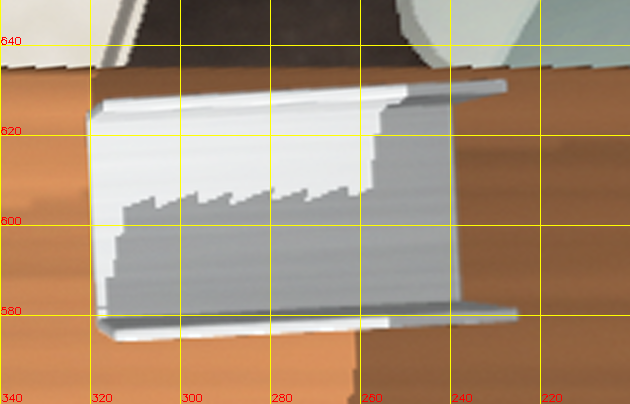

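```bash
python3 -m pendant '[{"claw":0.18,"tx":0,"ty":-0.0014,"tz":-0.04,"turn":0.4},{"claw":0.18,"tx":0,"ty":-0.0014,"tz":-0.08,"turn":0.4},{"claw":0.18,"tx":0,"ty":-0.0014,"tz":-0.08,"turn":0.4},{"claw":1,"tx":0,"ty":-0.0014,"tz":-0.08,"turn":0.4},{"claw":1,"tx":0,"ty":-0.0014,"tz":-0.08,"turn":0.4}]'
python3 -m pendant '[{"claw":1,"tx":0,"ty":0,"tz":0,"turn":0},{"claw":1,"tx":0,"ty":0,"tz":0,"turn":0},{"claw":1,"tx":0,"ty":0,"tz":0.02,"turn":0},{"claw":1,"tx":0,"ty":0,"tz":0.06,"turn":0},{"claw":1,"tx":0,"ty":0,"tz":0.11,"turn":0}]'
python3 -m pendant '[{"claw":1,"tx":-0.02,"ty":0.02,"tz":0,"turn":10},{"claw":1,"tx":-0.04,"ty":0.04,"tz":0,"turn":20},{"claw":1,"tx":-0.06,"ty":0.06,"tz":0,"turn":30},{"claw":1,"tx":-0.09,"ty":0.09,"tz":0,"turn":40},{"claw":1,"tx":-0.11,"ty":0.115,"tz":0,"turn":50}]'
python3 -m pendant '[{"claw":1,"tx":0,"ty":0,"tz":0,"turn":10},{"claw":1,"tx":0,"ty":0,"tz":0,"turn":20},{"claw":1,"tx":0,"ty":0,"tz":0,"turn":30},{"claw":1,"tx":0,"ty":0,"tz":-0.02,"turn":40},{"claw":1,"tx":0,"ty":0,"tz":-0.05,"turn":43}]'
python3 -m pendant '[{"claw":1,"tx":0,"ty":0,"tz":0,"turn":0},{"claw":1,"tx":0,"ty":0,"tz":0,"turn":0},{"claw":1,"tx":0,"ty":0,"tz":0,"turn":0},{"claw":1,"tx":0,"ty":0,"tz":0,"turn":0},{"claw":1,"tx":0,"ty":0,"tz":0,"turn":0}]'
```

```text
t: 15.0
tcp_pos: [0.6053, 0.2716, 0.1657]
eef_rot: [2.159, 2.28, 0.005]
ft_force: [-0.7, -0.2, 11.2]
gripper_width: 0.616
t: 15.62
tcp_pos: [0.604, 0.2712, 0.2753]
eef_rot: [2.161, 2.281, 0.0]
ft_force: [1.0, -0.5, -1.1]
gripper_width: 0.614
t: 16.25
tcp_pos: [0.4933, 0.3873, 0.2748]
eef_rot: [0.985, 2.982, 0.002]
ft_force: [0.3, -0.6, -3.4]
gripper_width: 0.613
t: 16.88
tcp_pos: [0.495, 0.3867, 0.2246]
eef_rot: [-0.173, 3.134, 0.002]
ft_force: [0.3, 0.1, -1.9]
gripper_width: 0.618
t: 17.5
tcp_pos: [0.4943, 0.3863, 0.2236]
eef_rot: [-0.166, 3.137, 0.0]
ft_force: [-0.1, 0.4, -1.5]
gripper_width: 0.613
```

```bash
python3 -m pendant '[{"claw":1,"tx":-0.0018,"ty":0,"tz":-0.01,"turn":0},{"claw":1,"tx":-0.0018,"ty":0,"tz":-0.018,"turn":0},{"claw":1,"tx":-0.0018,"ty":0,"tz":-0.022,"turn":0},{"claw":1,"tx":-0.0018,"ty":0,"tz":-0.0235,"turn":0},{"claw":1,"tx":-0.0018,"ty":0,"tz":-0.024,"turn":0}]'
python3 -m pendant '[{"claw":1,"tx":0,"ty":0,"tz":-0.0005,"turn":0},{"claw":1,"tx":0,"ty":0,"tz":-0.001,"turn":0},{"claw":1,"tx":0,"ty":0,"tz":-0.001,"turn":0},{"claw":1,"tx":0,"ty":0,"tz":-0.001,"turn":0},{"claw":1,"tx":0,"ty":0,"tz":-0.001,"turn":0}]'
```

```text
t: 18.12
tcp_pos: [0.4923, 0.3862, 0.1996]
eef_rot: [-0.167, 3.137, 0.0]
ft_force: [-3.3, -1.7, 7.1]
gripper_width: 0.618
t: 18.75
tcp_pos: [0.4924, 0.3862, 0.1996]
eef_rot: [-0.167, 3.136, 0.001]
ft_force: [-5.7, -2.7, 13.1]
gripper_width: 0.617
```

```bash
python3 -m pendant '[{"claw":0.2,"tx":0,"ty":0,"tz":0,"turn":0},{"claw":0.2,"tx":0,"ty":0,"tz":0,"turn":0},{"claw":0.2,"tx":0,"ty":0,"tz":0.02,"turn":0},{"claw":0.2,"tx":0,"ty":0,"tz":0.07,"turn":0},{"claw":0.2,"tx":0,"ty":0,"tz":0.13,"turn":0}]'
cat > snap.py <<'E'
import sys; from h import *
B=cam(sys.argv[1]); np.savez(sys.argv[2],im=B[0]["color"],T=B[1],mtx=B[0]["mtx"],dist=B[0]["dist"]); print(telemetry.read_state()["tcp_pos"])
E
python3 snap.py wrist st
python3 -m pendant '[{"claw":0.2,"tx":-0.005,"ty":-0.06,"tz":0,"turn":-2},{"claw":0.2,"tx":-0.01,"ty":-0.12,"tz":0,"turn":-4},{"claw":0.2,"tx":-0.015,"ty":-0.18,"tz":0,"turn":-6.1},{"claw":0.2,"tx":-0.02,"ty":-0.24,"tz":0,"turn":-6.1},{"claw":0.2,"tx":-0.02,"ty":-0.286,"tz":0,"turn":-6.1}]'
python3 -m pendant '[{"claw":0.2,"tx":0,"ty":0,"tz":0,"turn":0},{"claw":0.2,"tx":0,"ty":0,"tz":0,"turn":0},{"claw":0.2,"tx":0,"ty":0,"tz":0,"turn":0},{"claw":0.2,"tx":0,"ty":0,"tz":0,"turn":0},{"claw":0.2,"tx":0,"ty":0,"tz":0,"turn":0}]'
python3 snap.py wrist rk
python3 - <<'E'
from h import *
def ld(f):
    z=np.load(f+".npz"); return dict(color=z["im"],mtx=z["mtx"],dist=z["dist"]),z["T"]
S=ld("st");K=ld("rk")
L=cv2.resize(ortho(*K,.42,.62,-.02,.18,.199,2.5,.02),(500,500))
Rr=ortho(*S,.43,.55,.33,.45,.219,2.45,.02)
Rr=np.vstack([Rr,cv2.resize(S[0]["color"][60:300,190:480,::-1],(Rr.shape[1],500-Rr.shape[0]))])
cv2.imwrite("pics/o14.png",np.hstack([L,Rr])); print(L.shape,Rr.shape)
E
```

```text
t: 19.38
tcp_pos: [0.4921, 0.386, 0.3292]
eef_rot: [0.167, -3.136, 0.001]
ft_force: [1.0, 0.5, 0.7]
gripper_width: 0.8
[0.49296058 0.38652893 0.33761939]
t: 20.05
tcp_pos: [0.4719, 0.0983, 0.3285]
eef_rot: [0.001, 3.141, -0.0]
ft_force: [1.1, -0.0, -0.1]
gripper_width: 0.803
t: 20.68
tcp_pos: [0.4725, 0.1008, 0.3282]
eef_rot: [0.001, -3.141, 0.0]
ft_force: [-0.4, 0.7, 1.2]
gripper_width: 0.796
[0.47243726 0.10065384 0.3282159 ]
(500, 500, 3) (500, 294, 3)
```

View pics/o14.png

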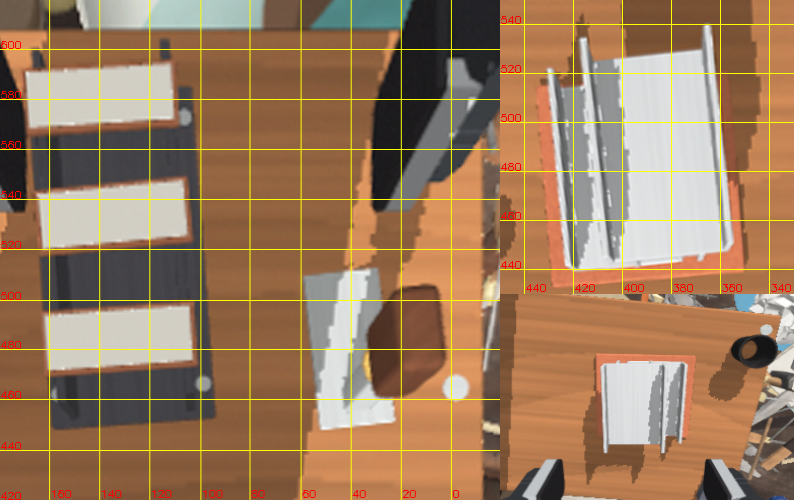

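```bash
python3 -m pendant '[{"claw":0.2,"tx":-0.0034,"ty":-0.05,"tz":0,"turn":5.5},{"claw":0.2,"tx":-0.0034,"ty":-0.0705,"tz":0,"turn":5.5},{"claw":0.2,"tx":-0.0034,"ty":-0.0705,"tz":-0.04,"turn":5.5},{"claw":0.2,"tx":-0.0034,"ty":-0.0705,"tz":-0.08,"turn":5.5},{"claw":0.2,"tx":-0.0034,"ty":-0.0705,"tz":-0.110,"turn":5.5}]'
python3 -m pendant '[{"claw":0.2,"tx":0,"ty":0,"tz":0,"turn":0},{"claw":1,"tx":0,"ty":0,"tz":0,"turn":0},{"claw":1,"tx":0,"ty":0,"tz":0,"turn":0},{"claw":1,"tx":0,"ty":0,"tz":0,"turn":0},{"claw":1,"tx":0,"ty":0,"tz":0,"turn":0}]'
python3 -m pendant '[{"claw":1,"tx":0,"ty":0,"tz":0,"turn":0},{"claw":1,"tx":0,"ty":0,"tz":0,"turn":0},{"claw":1,"tx":0,"ty":0,"tz":0,"turn":0},{"claw":1,"tx":0,"ty":0,"tz":0,"turn":0},{"claw":1,"tx":0,"ty":0,"tz":0,"turn":0}]'
```

```text
t: 21.35
tcp_pos: [0.4686, 0.0299, 0.2168]
eef_rot: [0.15, -3.137, -0.0]
ft_force: [1.1, 0.3, 0.6]
gripper_width: 0.803
t: 21.98
tcp_pos: [0.4695, 0.0299, 0.2191]
eef_rot: [-0.15, 3.136, 0.0]
ft_force: [-0.8, 1.6, 6.3]
gripper_width: 0.177
t: 22.6
tcp_pos: [0.4695, 0.0299, 0.2191]
eef_rot: [-0.15, 3.136, 0.0]
ft_force: [-1.1, 1.0, 5.7]
gripper_width: 0.183
```

```bash
python3 -m pendant '[{"claw":1,"tx":0,"ty":0,"tz":0.03,"turn":0},{"claw":1,"tx":0,"ty":0,"tz":0.07,"turn":0},{"claw":1,"tx":0,"ty":0,"tz":0.1,"turn":0},{"claw":1,"tx":-0.02,"ty":0.03,"tz":0.1,"turn":-1.2},{"claw":1,"tx":-0.04,"ty":0.06,"tz":0.1,"turn":-1.2}]'
python3 -m pendant '[{"claw":1,"tx":-0.0221,"ty":0.0358,"tz":0,"turn":0},{"claw":1,"tx":-0.0221,"ty":0.0358,"tz":0,"turn":0},{"claw":1,"tx":-0.0221,"ty":0.0358,"tz":-0.03,"turn":0},{"claw":1,"tx":-0.0221,"ty":0.0358,"tz":-0.05,"turn":0},{"claw":1,"tx":-0.0221,"ty":0.0358,"tz":-0.05,"turn":0}]'
python3 -m pendant '[{"claw":1,"tx":0,"ty":0,"tz":0,"turn":0},{"claw":1,"tx":0,"ty":0,"tz":0,"turn":0},{"claw":1,"tx":0,"ty":0,"tz":0,"turn":0},{"claw":1,"tx":0,"ty":0,"tz":0,"turn":0},{"claw":1,"tx":0,"ty":0,"tz":0,"turn":0}]'
python3 - <<'E'
from h import *
s=telemetry.read_state(); t=s["tcp_pos"]; print(t,s["eef_rot"])
B=cam("wrist");C=cam("scene")
yaw=2*np.arctan2(-s["eef_rot"][0],s["eef_rot"][1]); print(np.degrees(yaw))
yaw=yaw if abs(yaw)<1 else 0
f=np.array([np.cos(yaw),np.sin(yaw),0]); l=np.array([-f[1],f[0],0])
zb=t[2]-.2191+.163
p=np.array([t[0],t[1],zb]); bl=[p+f*a+l*b for a,b in((-.012,.017),(-.012,-.017),(.058,-.017),(.058,.017))]
rk=np.radians(4.3); rf=np.array([np.cos(rk),np.sin(rk),0]); rl=np.array([-rf[1],rf[0],0]); rc=np.array([.533,.1352,.196])
pan=[[rc+rf*(o+a)+rl*b for a,b in((-.013,.031),(-.013,-.031),(.013,-.031),(.013,.031))] for o in(-.048,0,.048)]
rails=[[rc+rf*a+rl*b for a in(-.072,.072)] for b in(-.024,.024)]
out=[]
for M in(B,C):
    im=np.ascontiguousarray(M[0]["color"][:,:,::-1])
    if M is C: big=cv2.resize(im,None,fx=3,fy=3,interpolation=2);k=3
    else: big=im;k=1
    for poly,c in[(bl,(0,0,255))]+[(q,(0,255,0)) for q in pan]+[(q,(255,0,255)) for q in rails]:
        cv2.polylines(big,[(proj(*M,poly)*k).astype(np.int32)],True,c,1)
    out.append(big)
c=proj(*C,rc)[0]*3; x,y=int(c[0])-230,int(c[1])-130
a=cv2.resize(out[0][60:400],(400,212)) if 0 else out[0][80:380,60:380]
b=out[1][max(y,0):y+300,x:x+470]
cv2.imwrite("pics/o15.png",np.hstack([a,b])); print(a.shape,b.shape)
E
```

```text
t: 23.22
tcp_pos: [0.4287, 0.0903, 0.3186]
eef_rot: [-0.116, 3.139, 0.0]
ft_force: [-0.5, -0.1, -1.7]
gripper_width: 0.185
t: 23.85
tcp_pos: [0.4066, 0.1251, 0.2676]
eef_rot: [0.117, -3.137, 0.0]
ft_force: [-0.5, -0.1, 0.2]
gripper_width: 0.178
t: 24.48
tcp_pos: [0.407, 0.1256, 0.2684]
eef_rot: [-0.118, 3.139, 0.0]
ft_force: [-1.1, -0.4, -2.4]
gripper_width: 0.178
[0.40697364 0.12559724 0.26835533] [-1.17568928e-01  3.13926378e+00  2.59991487e-05]
4.289576872993333
(300, 320, 3) (300, 470, 3)
```

View pics/o15.png

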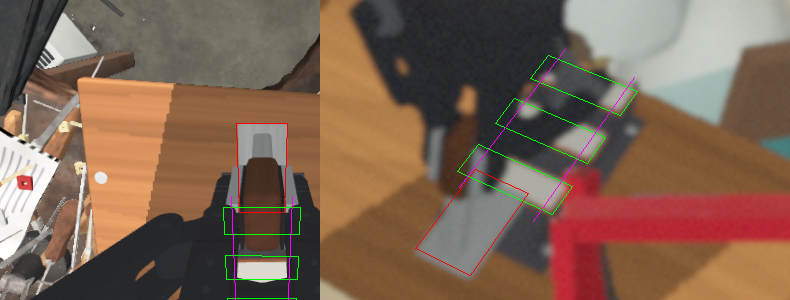

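```bash
python3 -m pendant '[{"claw":1,"tx":0,"ty":0,"tz":-0.012,"turn":0},{"claw":1,"tx":0,"ty":0,"tz":-0.0233,"turn":0},{"claw":1,"tx":0,"ty":0,"tz":-0.0233,"turn":0},{"claw":1,"tx":0.005,"ty":0.0004,"tz":-0.0233,"turn":0},{"claw":1,"tx":0.01,"ty":0.0008,"tz":-0.0233,"turn":0}]'
python3 -m pendant '[{"claw":1,"tx":0.006,"ty":0.0005,"tz":0,"turn":0},{"claw":1,"tx":0.012,"ty":0.0009,"tz":0,"turn":0},{"claw":1,"tx":0.018,"ty":0.0014,"tz":0,"turn":0},{"claw":1,"tx":0.0229,"ty":0.0017,"tz":0,"turn":0},{"claw":1,"tx":0.0229,"ty":0.0017,"tz":0,"turn":0}]'
python3 -m pendant '[{"claw":1,"tx":0,"ty":0,"tz":0.004,"turn":0},{"claw":1,"tx":0,"ty":0,"tz":0.007,"turn":0},{"claw":1,"tx":0,"ty":0,"tz":0.012,"turn":0},{"claw":1,"tx":0,"ty":0,"tz":0.02,"turn":0},{"claw":1,"tx":0,"ty":0,"tz":0.03,"turn":0}]'
python3 -m pendant '[{"claw":1,"tx":0,"ty":0,"tz":0.01,"turn":0},{"claw":1,"tx":0,"ty":0,"tz":0.025,"turn":0},{"claw":1,"tx":0,"ty":0,"tz":0.035,"turn":0},{"claw":1,"tx":0,"ty":0,"tz":0.04,"turn":0},{"claw":1,"tx":0,"ty":0,"tz":0.04,"turn":0}]'
python3 snap.py wrist p1
python3 - <<'E'
from h import *
z=np.load("p1.npz"); K=dict(color=z["im"],mtx=z["mtx"],dist=z["dist"]),z["T"]
s=telemetry.read_state(); t=s["tcp_pos"]; zb=t[2]-.2191+.163; print(t,s["ft_force"],"blade top",zb)
o=ortho(*K,t[0]-.02,t[0]+.08,t[1]-.05,t[1]+.05,zb+.003,1,0); g=cv2.cvtColor(o,cv2.COLOR_BGR2GRAY)
print((g[::5,::5]))
E
```

```text
t: 25.2
tcp_pos: [0.4176, 0.1264, 0.2452]
eef_rot: [-0.117, 3.139, 0.0]
ft_force: [-0.4, -0.1, -1.8]
gripper_width: 0.185
t: 25.82
tcp_pos: [0.4401, 0.1281, 0.2449]
eef_rot: [0.117, -3.139, -0.0]
ft_force: [-0.2, -0.4, -0.5]
gripper_width: 0.178
t: 26.45
tcp_pos: [0.4398, 0.1281, 0.2757]
eef_rot: [-0.117, 3.139, 0.0]
ft_force: [0.1, -0.0, -0.7]
gripper_width: 0.179
t: 27.08
tcp_pos: [0.4399, 0.1281, 0.315]
eef_rot: [-0.118, 3.139, -0.0]
ft_force: [-0.3, -0.0, -1.8]
gripper_width: 0.178
[0.43981504 0.12807225 0.31474799]
[0.43981504 0.12807225 0.31474799] [ 0.33538869 -0.53144049 -2.08614548] blade top 0.2586479918215341
[[ 33  35  34  34  34  34  45  61  63  65  65  59  41  36  35  35  36  37
   36  37]
 [ 36  37  35  36  37  35  36  62  66  64  63  59  42  36  38  35  38  37
   37  38]
 [ 37  37  37  36  36  35  40  64  64  64  63  58  42  36  37  36  37  38
   36  40]
 [ 38  36  36  36  36  33  40  61  65  62  63  61  40  34  36  37  37  36
   39 109]
 [ 37  37  38  38  38  37  41  62  62  63  64  62  38  36  38  43  43  38
  114 114]
 [167  39  42  42  38  36  42  59  64  66  63  
[... 528 characters left out ...]
 110 112
  102 102]
 [164 165 109 110 111  70 120  49  48  47  49  49  33 115  67 109 108 109
  109 110]
 [158 159 104 105 105  70  56 153  50  46  48  47 160 107  69 105 106 107
  106 107]
 [168 159 106 104 106  69  65 153 156 126 123 121 162 155  71 111 111 113
  112 112]
 [157 104 106 107 108  69  68 152 154 123 122 123 162 153  70 112 113 114
  114 114]
 [154 103 105 105 105  71  70 151 154 122 121 122 162 157  91 116 114 115
  114 114]
 [152 102 104 103 105  98  58 152 151 121 125 147 161 157  63  97 104 104
  103 102]
 [153 103 103 104 106  95  69 154 151 157 155 156 160 155  68  90 109 108
  108 107]
 [103 106 107 107 109 109  71  72  75  99 112 107 107 106 105 105 104 103
  103 102]]
```

```bash
cat > chk.py <<'E'
from h import *
C=cam("scene"); s=telemetry.read_state(); t=s["tcp_pos"]; yaw=2*np.arctan2(-s["eef_rot"][0],s["eef_rot"][1])
yaw=np.radians((np.degrees(yaw)+180)%360-180)
f=np.array([np.cos(yaw),np.sin(yaw),0]); l=np.array([-f[1],f[0],0]); zb=t[2]-.2191+.163
print("tcp",t.round(4),"yaw",np.degrees(yaw).round(2),"blade top",zb.round(4))
def samp(p): 
    u,v=proj(*C,p)[0].astype(int); return C[0]["color"][v-1:v+2,u-1:u+2].mean((0,1)).round().astype(int).tolist()
for n,p in [("near",(.4852,.132)),("mid",(.5344,.1346)),("far",(.5816,.1398))]: print(n,[samp([p[0],p[1]+dy,.199]) for dy in(-.02,0,.02)])
b=np.array([t[0],t[1],zb+.003])
for a in np.arange(.02,.075,.005): print(round(a,3),[samp(b+f*a+l*y) for y in(-.025,-.012,0,.012,.025)])
E
python3 chk.py
```

```text
tcp [0.4397 0.1281 0.3146] yaw 4.29 blade top 0.2585
near [[64, 65, 69], [92, 93, 95], [128, 132, 130]]
mid [[173, 172, 164], [158, 141, 128], [168, 161, 151]]
far [[173, 173, 165], [173, 172, 163], [170, 169, 161]]
0.02 [[124, 102, 90], [133, 137, 135], [124, 128, 127], [127, 130, 128], [186, 135, 80]]
0.025 [[164, 155, 144], [133, 134, 131], [125, 126, 123], [126, 130, 128], [180, 129, 77]]
0.03 [[155, 137, 123], [141, 124, 112], [143, 125, 113], [126, 130, 128], [156, 117, 88]]
0.035 [[168, 163, 153], [169, 164, 155], [169, 165, 155], [125, 128, 125], [144, 128, 115]]
0.04 [[171, 169, 160], [174, 173, 165], [174, 173, 165], [111, 105, 97], [100, 84, 73]]
0.045 [[170, 167, 157], [174, 173, 165], [173, 172, 164], [110, 108, 103], [72, 47, 32]]
0.05 [[170, 167, 158], [172, 171, 162], [165, 164, 156], [113, 116, 116], [73, 47, 32]]
0.055 [[140, 132, 123], [140, 133, 124], [119, 111, 104], [117, 121, 121], [75, 49, 34]]
0.06 [[119, 97, 85], [113, 92, 80], [100, 85, 77], [96, 100, 101], [75, 49, 34]]
0.065 [[149, 133, 120], [151, 135, 123], [126, 113, 103], [81, 84, 87], [74, 50, 36]]
0.07 [[172, 170, 162], [173, 171, 163], [156, 155, 148], [63, 66, 69], [74, 55, 45]]
```

```bash
python3 -m pendant '[{"claw":1,"tx":0.001,"ty":0.008,"tz":0,"turn":0.3},{"claw":1,"tx":0.0035,"ty":0.024,"tz":0,"turn":0.6},{"claw":1,"tx":0.0065,"ty":0.044,"tz":0,"turn":1},{"claw":1,"tx":0.0095,"ty":0.065,"tz":0,"turn":1.5},{"claw":1,"tx":0.0125,"ty":0.086,"tz":0,"turn":2}]'
python3 -m pendant '[{"claw":1,"tx":0.003,"ty":0.021,"tz":0,"turn":0.2},{"claw":1,"tx":0.006,"ty":0.042,"tz":0,"turn":0.4},{"claw":1,"tx":0.009,"ty":0.063,"tz":0,"turn":0.6},{"claw":1,"tx":0.012,"ty":0.084,"tz":0,"turn":0.8},{"claw":1,"tx":0.015,"ty":0.105,"tz":0,"turn":1}]'
python3 -m pendant '[{"claw":1,"tx":0.0035,"ty":0.021,"tz":0,"turn":0},{"claw":1,"tx":0.0065,"ty":0.041,"tz":0,"turn":0},{"claw":1,"tx":0.009,"ty":0.056,"tz":0,"turn":0},{"claw":1,"tx":0.01,"ty":0.064,"tz":0,"turn":0},{"claw":1,"tx":0.01,"ty":0.064,"tz":-0.005,"turn":0}]'
python3 -m pendant '[{"claw":1,"tx":0,"ty":0,"tz":-0.01,"turn":0},{"claw":1,"tx":0,"ty":0,"tz":-0.018,"turn":0},{"claw":1,"tx":0,"ty":0,"tz":-0.02,"turn":0},{"claw":1,"tx":0,"ty":0,"tz":-0.02,"turn":0},{"claw":1,"tx":0,"ty":0,"tz":-0.02,"turn":0}]'
python3 chk.py
```

```text
t: 27.8
tcp_pos: [0.4524, 0.2159, 0.3148]
eef_rot: [0.174, -3.137, -0.0]
ft_force: [-0.7, -0.0, -1.7]
gripper_width: 0.184
t: 28.42
tcp_pos: [0.4675, 0.3205, 0.3149]
eef_rot: [0.2, -3.135, 0.0]
ft_force: [0.4, 0.2, -1.9]
gripper_width: 0.181
t: 29.05
tcp_pos: [0.4775, 0.3835, 0.3098]
eef_rot: [-0.2, 3.135, 0.0]
ft_force: [-0.5, 0.3, -2.3]
gripper_width: 0.178
t: 29.68
tcp_pos: [0.4774, 0.3831, 0.2903]
eef_rot: [-0.2, 3.135, 0.0]
ft_force: [-0.1, 0.9, -1.4]
gripper_width: 0.182
tcp [0.4774 0.3831 0.2902] yaw 7.29 blade top 0.2341
near [[51, 51, 55], [50, 50, 53], [48, 47, 50]]
mid [[149, 148, 141], [149, 148, 140], [148, 147, 139]]
far [[148, 148, 140], [148, 147, 139], [148, 148, 139]]
0.02 [[140, 114, 94], [116, 117, 115], [151, 154, 152], [132, 134, 132], [161, 148, 137]]
0.025 [[150, 106, 71], [120, 115, 110], [160, 155, 150], [126, 120, 116], [164, 163, 158]]
0.03 [[169, 139, 118], [139, 120, 108], [185, 165, 151], [152, 136, 125], [159, 162, 160]]
0.035 [[178, 165, 152], [148, 141, 131], [196, 187, 176], [186, 177, 167], [141, 145, 142]]
0.04 [[178, 169, 158], [161, 158, 150], [200, 198, 189], [200, 198, 189], [127, 128, 125]]
0.045 [[157, 152, 142], [186, 185, 176], [200, 199, 190], [200, 199, 190], [149, 148, 141]]
0.05 [[151, 144, 133], [182, 178, 168], [196, 191, 181], [191, 187, 178], [163, 160, 152]]
0.055 [[144, 119, 100], [172, 159, 145], [183, 167, 151], [165, 158, 148], [159, 151, 142]]
0.06 [[146, 106, 71], [152, 115, 85], [164, 134, 108], [129, 116, 106], [121, 114, 109]]
0.065 [[148, 106, 69], [148, 107, 70], [146, 106, 70], [94, 80, 72], [88, 85, 86]]
0.07 [[144, 104, 68], [148, 107, 70], [145, 105, 69], [96, 79, 69], [91, 89, 92]]
```

```bash
python3 -m pendant '[{"claw":1,"tx":0,"ty":0,"tz":-0.008,"turn":0},{"claw":1,"tx":0,"ty":0,"tz":-0.013,"turn":0},{"claw":1,"tx":0,"ty":0,"tz":-0.016,"turn":0},{"claw":1,"tx":0,"ty":0,"tz":-0.019,"turn":0},{"claw":1,"tx":0,"ty":0,"tz":-0.0225,"turn":0}]'
python3 -m pendant '[{"claw":1,"tx":0,"ty":0,"tz":0,"turn":0},{"claw":1,"tx":-0.006,"ty":-0.0007,"tz":0,"turn":0},{"claw":1,"tx":-0.014,"ty":-0.0015,"tz":0,"turn":0},{"claw":1,"tx":-0.024,"ty":-0.0026,"tz":0,"turn":0},{"claw":1,"tx":-0.036,"ty":-0.0039,"tz":0,"turn":0}]'
python3 -m pendant '[{"claw":1,"tx":0,"ty":0,"tz":0.01,"turn":0},{"claw":1,"tx":0,"ty":0,"tz":0.04,"turn":0},{"claw":1,"tx":-0.02,"ty":0,"tz":0.06,"turn":0},{"claw":1,"tx":-0.05,"ty":0,"tz":0.06,"turn":0},{"claw":1,"tx":-0.05,"ty":0,"tz":0.06,"turn":0}]'
python3 - <<'E'
from h import *
print(telemetry.read_state()["tcp_pos"])
B=cam("wrist");C=cam("scene")
np.savez("q1.npz",im=B[0]["color"],T=B[1],mtx=B[0]["mtx"],dist=B[0]["dist"])
# white panel segmentation: wrist ortho at z=.222
for M,n in((B,"wrist"),(C,"scene")):
    o=ortho(*M,.44,.56,.33,.44,.222,2,0).astype(int); b,g,r=o[...,0],o[...,1],o[...,2]
    m=((r-b>6)&(r-b<30)&(r>130)&(abs(r-g)<12)).astype(np.uint8)
    m=cv2.morphologyEx(m,cv2.MORPH_OPEN,np.ones((5,5)))
    cs,_=cv2.findContours(m,0,2)
    for c in cs:
        if cv2.contourArea(c)>800:
            (u,v),(w,h),a=cv2.minAreaRect(c); print(n,"x",.56-v/2000,"y",.44-u/2000,w/2,h/2,a)
    cv2.imwrite(f"pics/dbg_{n}.png",np.hstack([o.astype(np.uint8),cv2.cvtColor(m*255,8)]))
E
```

```text
t: 30.35
tcp_pos: [0.4774, 0.3831, 0.2674]
eef_rot: [-0.2, 3.135, 0.0]
ft_force: [-0.1, 0.2, -1.7]
gripper_width: 0.18
t: 30.98
tcp_pos: [0.4405, 0.3791, 0.2676]
eef_rot: [-0.2, 3.135, 0.0]
ft_force: [0.1, -0.3, -1.4]
gripper_width: 0.182
t: 31.6
tcp_pos: [0.3903, 0.3793, 0.3289]
eef_rot: [-0.201, 3.134, 0.001]
ft_force: [0.1, -0.3, -2.2]
gripper_width: 0.18
[0.3902649  0.37932803 0.32887704]
scene x 0.5216569213867188 y 0.3909253845214844 23.380613327026367 60.29591369628906 86.8201675415039
```

```bash
cat > seg.py <<'E'
from h import *
def seg(M,x0,x1,y0,y1,z,n):
    o=ortho(*M,x0,x1,y0,y1,z,3,0).astype(int); b,g,r=o[...,0],o[...,1],o[...,2]
    m=((r-b>5)&(r-b<30)&(r>125)&(abs(r-g)<12)).astype(np.uint8)
    m=cv2.morphologyEx(m,cv2.MORPH_OPEN,np.ones((7,7)))
    for c in cv2.findContours(m,0,2)[0]:
        if cv2.contourArea(c)>3000:
            (u,v),(w,h),a=cv2.minAreaRect(c)
            if w>h: w,h,a=h,w,a+90
            a=(a+90)%180-90; yaw=90-a if a>0 else -90-a
            print(n,"x %.4f y %.4f  %.1fx%.1f yaw %.1f"%(x1-v/3000,y1-u/3000,w/3,h/3,yaw))
    return o.astype(np.uint8)
if __name__=="__main__":
    C=cam("scene"); A=cam("top")
    for M,k in((C,"scene"),(A,"top")):
        seg(M,.44,.62,.08,.19,.199,k+" rack"); seg(M,.42,.58,.32,.45,.222,k+" stand")
E
python3 seg.py; python3 - <<'E'
from seg import *
z=np.load("rk.npz"); K=dict(color=z["im"],mtx=z["mtx"],dist=z["dist"]),z["T"]
seg(K,.44,.62,.08,.19,.199,"wrist rk")
E
```

```text
scene rack x 0.5336 y 0.1352  22.2x58.0 yaw 5.0
scene rack x 0.5816 y 0.1404  23.5x57.9 yaw 3.8
scene stand x 0.5210 y 0.3909  23.2x59.9 yaw 5.5
top rack x 0.5337 y 0.1364  20.2x55.9 yaw 4.9
top rack x 0.5814 y 0.1418  20.5x55.9 yaw 3.8
wrist rk x 0.4849 y 0.1328  21.3x57.4 yaw 4.2
wrist rk x 0.5342 y 0.1351  21.5x57.5 yaw 5.4
wrist rk x 0.5819 y 0.1403  21.4x57.4 yaw 3.7
```

```bash
python3 -m pendant '[{"claw":1,"tx":0.005,"ty":-0.05,"tz":0,"turn":-1},{"claw":1,"tx":0.015,"ty":-0.1,"tz":0,"turn":-2},{"claw":1,"tx":0.03,"ty":-0.15,"tz":0,"turn":-3},{"claw":1,"tx":0.05,"ty":-0.2,"tz":0,"turn":-3},{"claw":1,"tx":0.0649,"ty":-0.25,"tz":0,"turn":-3}]'
python3 -m pendant '[{"claw":1,"tx":0,"ty":0,"tz":0,"turn":0},{"claw":1,"tx":0,"ty":0,"tz":-0.03,"turn":0},{"claw":1,"tx":0,"ty":0,"tz":-0.05,"turn":0},{"claw":1,"tx":0,"ty":0,"tz":-0.05,"turn":0},{"claw":1,"tx":0,"ty":0,"tz":-0.05,"turn":0}]'
python3 -c "
from h import *
s=telemetry.read_state();print(np.mean([telemetry.read_state()['tcp_pos'] for _ in range(5)],0),s['eef_rot'])"
```

```text
t: 32.42
tcp_pos: [0.4573, 0.1272, 0.3273]
eef_rot: [0.117, -3.139, 0.0]
ft_force: [0.5, 1.0, -1.5]
gripper_width: 0.181
t: 33.05
tcp_pos: [0.4566, 0.1295, 0.2782]
eef_rot: [-0.118, 3.139, 0.0]
ft_force: [-1.0, -0.3, -3.0]
gripper_width: 0.178
[0.45658324 0.12951934 0.27822529] [-1.18060650e-01  3.13876029e+00  1.33148673e-04]
```

```bash
python3 -m pendant '[{"claw":1,"tx":0,"ty":0,"tz":-0.018,"turn":0},{"claw":1,"tx":0,"ty":0,"tz":-0.033,"turn":0},{"claw":1,"tx":0,"ty":0,"tz":-0.033,"turn":0},{"claw":1,"tx":0.005,"ty":0.0004,"tz":-0.033,"turn":0},{"claw":1,"tx":0.01,"ty":0.0008,"tz":-0.033,"turn":0}]'
python3 -m pendant '[{"claw":1,"tx":0.006,"ty":0.0005,"tz":0,"turn":0},{"claw":1,"tx":0.012,"ty":0.0009,"tz":0,"turn":0},{"claw":1,"tx":0.018,"ty":0.0014,"tz":0,"turn":0},{"claw":1,"tx":0.0225,"ty":0.0016,"tz":0,"turn":0},{"claw":1,"tx":0.0225,"ty":0.0016,"tz":0,"turn":0}]'
python3 -m pendant '[{"claw":1,"tx":0,"ty":0,"tz":0.004,"turn":0},{"claw":1,"tx":0,"ty":0,"tz":0.007,"turn":0},{"claw":1,"tx":0,"ty":0,"tz":0.012,"turn":0},{"claw":1,"tx":0,"ty":0,"tz":0.02,"turn":0},{"claw":1,"tx":0,"ty":0,"tz":0.03,"turn":0}]'
python3 -m pendant '[{"claw":1,"tx":0,"ty":0,"tz":0.01,"turn":0},{"claw":1,"tx":0,"ty":0,"tz":0.025,"turn":0},{"claw":1,"tx":0,"ty":0,"tz":0.035,"turn":0},{"claw":1,"tx":0,"ty":0,"tz":0.04,"turn":0},{"claw":1,"tx":0,"ty":0,"tz":0.04,"turn":0}]'
python3 chk.py; python3 - <<'E'
from seg import *
C=cam("scene")
seg(C,.44,.62,.08,.19,.2615,"carried z"); seg(C,.42,.58,.32,.45,.222,"stand")
E
```

```text
t: 33.67
tcp_pos: [0.4671, 0.1301, 0.2453]
eef_rot: [-0.117, 3.138, 0.0]
ft_force: [0.0, 0.3, -1.5]
gripper_width: 0.18
t: 34.3
tcp_pos: [0.489, 0.1316, 0.2444]
eef_rot: [0.117, -3.139, 0.0]
ft_force: [-0.4, 0.5, -1.7]
gripper_width: 0.183
t: 34.92
tcp_pos: [0.4887, 0.1316, 0.2752]
eef_rot: [-0.117, 3.139, 0.0]
ft_force: [0.2, -0.4, -2.7]
gripper_width: 0.184
t: 35.55
tcp_pos: [0.4888, 0.1316, 0.3146]
eef_rot: [-0.117, 3.139, 0.0]
ft_force: [-0.5, -0.1, -2.6]
gripper_width: 0.178
tcp [0.4888 0.1316 0.3142] yaw 4.28 blade top 0.2581
near [[62, 63, 67], [62, 61, 65], [59, 57, 61]]
mid [[63, 63, 67], [87, 89, 90], [127, 131, 128]]
far [[170, 169, 161], [145, 131, 120], [131, 119, 110]]
0.02 [[170, 168, 160], [130, 134, 132], [122, 125, 124], [128, 125, 120], [172, 122, 71]]
0.025 [[168, 166, 158], [129, 131, 128], [125, 124, 120], [125, 126, 124], [165, 116, 70]]
0.03 [[154, 138, 126], [136, 120, 109], [139, 124, 112], [124, 128, 127], [154, 119, 92]]
0.035 [[165, 158, 147], [167, 162, 152], [157, 147, 135], [125, 129, 127], [158, 141, 126]]
0.04 [[170, 168, 159], [171, 170, 161], [170, 170, 161], [122, 125, 123], [153, 144, 134]]
0.045 [[171, 170, 162], [170, 170, 161], [171, 170, 162], [102, 95, 89], [87, 69, 57]]
0.05 [[170, 169, 160], [169, 168, 159], [168, 167, 159], [100, 95, 91], [72, 49, 36]]
0.055 [[168, 164, 155], [171, 169, 161], [140, 133, 123], [106, 108, 107], [72, 47, 33]]
0.06 [[176, 180, 173], [181, 187, 180], [114, 105, 95], [111, 114, 115], [75, 49, 33]]
0.065 [[181, 187, 180], [185, 191, 184], [156, 160, 154], [112, 115, 116], [74, 49, 34]]
0.07 [[181, 187, 180], [186, 192, 185], [174, 179, 174], [90, 92, 94], [75, 50, 36]]
carried z x 0.5178 y 0.1029  19.7x27.3 yaw 5.0
carried z x 0.5363 y 0.1244  27.2x43.7 yaw 7.7
stand x 0.5217 y 0.3908  20.9x59.4 yaw 7.1
```

```bash
python3 -m pendant '[{"claw":1,"tx":-0.001,"ty":0.008,"tz":0,"turn":0.2},{"claw":1,"tx":-0.004,"ty":0.024,"tz":0,"turn":0.4},{"claw":1,"tx":-0.007,"ty":0.044,"tz":0,"turn":0.6},{"claw":1,"tx":-0.0105,"ty":0.065,"tz":0,"turn":0.8},{"claw":1,"tx":-0.014,"ty":0.086,"tz":0,"turn":1}]'
python3 -m pendant '[{"claw":1,"tx":-0.0035,"ty":0.021,"tz":0,"turn":0},{"claw":1,"tx":-0.007,"ty":0.042,"tz":0,"turn":0},{"claw":1,"tx":-0.0105,"ty":0.063,"tz":0,"turn":0},{"claw":1,"tx":-0.014,"ty":0.084,"tz":0,"turn":0},{"claw":1,"tx":-0.0175,"ty":0.105,"tz":0,"turn":0}]'
python3 -m pendant '[{"claw":1,"tx":-0.0035,"ty":0.02,"tz":0,"turn":0},{"claw":1,"tx":-0.0065,"ty":0.038,"tz":0,"turn":0},{"claw":1,"tx":-0.009,"ty":0.052,"tz":0,"turn":0},{"claw":1,"tx":-0.0104,"ty":0.059,"tz":0,"turn":0},{"claw":1,"tx":-0.0104,"ty":0.059,"tz":-0.005,"turn":0}]'
python3 -m pendant '[{"claw":1,"tx":0,"ty":0,"tz":-0.01,"turn":0},{"claw":1,"tx":0,"ty":0,"tz":-0.018,"turn":0},{"claw":1,"tx":0,"ty":0,"tz":-0.02,"turn":0},{"claw":1,"tx":0,"ty":0,"tz":-0.02,"turn":0},{"claw":1,"tx":0,"ty":0,"tz":-0.02,"turn":0}]'
python3 chk.py|head -1
```

```text
t: 36.28
tcp_pos: [0.4742, 0.2192, 0.3144]
eef_rot: [0.146, -3.138, -0.0]
ft_force: [0.2, -0.6, -1.5]
gripper_width: 0.18
t: 36.9
tcp_pos: [0.4565, 0.3242, 0.3144]
eef_rot: [0.146, -3.138, -0.0]
ft_force: [-0.0, 0.4, -1.8]
gripper_width: 0.179
t: 37.52
tcp_pos: [0.447, 0.3819, 0.3094]
eef_rot: [-0.145, 3.138, 0.0]
ft_force: [0.2, -0.8, -1.8]
gripper_width: 0.177
t: 38.15
tcp_pos: [0.447, 0.3816, 0.2897]
eef_rot: [-0.145, 3.138, 0.0]
ft_force: [-1.2, 0.2, -2.2]
gripper_width: 0.182
tcp [0.4469 0.3816 0.2897] yaw 5.29 blade top 0.2336
```

```bash
python3 - <<'E'
from seg import *
C=cam("scene")
seg(C,.42,.58,.32,.45,.2366,"carried"); seg(C,.42,.58,.32,.45,.222,"stand")
E
```

```text
carried x 0.4985 y 0.3838  37.4x70.4 yaw 6.8
stand x 0.5124 y 0.3968  38.3x72.4 yaw 6.7
```

```bash
python3 - <<'E'
from h import *
C=cam("scene")
for z in(.2366,.222):
    for y in (.375,.385,.395):
        l=[]
        for x in np.arange(.46,.545,.0025):
            u,v=proj(*C,[x,y,z])[0]; p=cv2.getRectSubPix(C[0]["color"],(1,1),(u,v))[0,0].astype(int); l.append("%d:%d/%d"%(x*1e4,p[0],p[0]-p[2]))
        print(z,y," ".join(l))
E
```

```text
0.2366 0.375 4600:113/-1 4625:112/-2 4650:114/-2 4675:113/-1 4700:113/-2 4725:119/1 4750:121/11 4775:121/25 4800:131/29 4825:140/21 4850:151/12 4875:156/9 4900:158/9 4925:159/10 4950:162/9 4975:166/10 5000:170/14 5025:165/22 5050:160/25 5075:171/15 5100:189/11 5125:201/10 5150:199/14 5175:189/21 5200:173/41 5225:162/65 5250:155/82 5275:156/86 5300:156/85 5325:155/85 5350:154/83 5375:152/83 5400:151/81 5425:150/80 5450:149/78
0.2366 0.385 4600:125/-2 4625:144/-3 4650:154/-3 4675:158/-2 4700:158/-2 4725:159/7 4750:168/29 4775:182/51 4800:193/38 4825:201/20 4850:204/11 4875:204/10 4900:204/9 4925:205/9 4950:205/9 4975:204/10 5000:198/12 5025:188/16 5050:183/15 5075:191/12 5100:199/10 5125:202/13 5150:198/20 5175:189/31 5200:172/54 5225:160/75 5250:155/81 5275:157/84 5300:156/86 5325:155/83 5350:154/82 5375:152/81 5400:150/78 5425:147/78 5450:148/78
0.2366 0.395 4600:142/-1 4625:121/-2 4650:109/-2 4675:118/-2 4700:137/0 4725:156/16 4750:172/38 4775:189/46 4800:199/28 4825:204/14 4850:206/10 4875:204/9 4900:205/10 4925:205/9 4950:204/9 4975:203/11 5000:199/15 5025:194/18 5050:192/14 5075:
[... 771 characters left out ...]
 4900:115/19 4925:123/34 4950:135/28 4975:145/16 5000:149/10 5025:150/9 5050:149/9 5075:151/8 5100:153/9 5125:155/10 5150:153/15 5175:149/18 5200:159/15 5225:181/11 5250:198/10 5275:202/11 5300:199/16 5325:188/26 5350:174/45 5375:162/70 5400:157/82 5425:157/86 5450:157/86
0.222 0.395 4600:137/-3 4625:113/-2 4650:103/-1 4675:103/-2 4700:112/-3 4725:127/-3 4750:139/-2 4775:148/-2 4800:152/-3 4825:153/-1 4850:153/2 4875:162/21 4900:173/40 4925:184/40 4950:194/23 4975:198/13 5000:197/9 5025:199/9 5050:203/10 5075:203/9 5100:203/10 5125:201/11 5150:195/13 5175:188/17 5200:190/15 5225:195/11 5250:200/11 5275:201/14 5300:197/20 5325:182/36 5350:167/59 5375:158/76 5400:156/83 5425:156/84 5450:156/84
```

```bash
python3 -m pendant '[{"claw":1,"tx":0,"ty":0,"tz":-0.008,"turn":0},{"claw":1,"tx":0,"ty":0,"tz":-0.013,"turn":0},{"claw":1,"tx":0,"ty":0,"tz":-0.016,"turn":0},{"claw":1,"tx":0,"ty":0,"tz":-0.019,"turn":0},{"claw":1,"tx":0,"ty":0,"tz":-0.022,"turn":0}]'
python3 -m pendant '[{"claw":1,"tx":0,"ty":0,"tz":0,"turn":0},{"claw":1,"tx":-0.006,"ty":-0.0007,"tz":0,"turn":0},{"claw":1,"tx":-0.014,"ty":-0.0015,"tz":0,"turn":0},{"claw":1,"tx":-0.024,"ty":-0.0026,"tz":0,"turn":0},{"claw":1,"tx":-0.036,"ty":-0.0039,"tz":0,"turn":0}]'
python3 -m pendant '[{"claw":1,"tx":0,"ty":0,"tz":0.01,"turn":0},{"claw":1,"tx":0,"ty":0,"tz":0.04,"turn":0},{"claw":1,"tx":-0.02,"ty":0,"tz":0.06,"turn":0},{"claw":1,"tx":-0.03,"ty":0,"tz":0.06,"turn":0},{"claw":1,"tx":-0.03,"ty":0,"tz":0.06,"turn":0}]'
python3 seg.py; python3 chk.py|head -1
```

```text
t: 38.92
tcp_pos: [0.4469, 0.3816, 0.2674]
eef_rot: [-0.145, 3.138, 0.0]
ft_force: [-0.8, 0.1, -1.7]
gripper_width: 0.176
t: 39.55
tcp_pos: [0.41, 0.3776, 0.2676]
eef_rot: [-0.145, 3.138, 0.0]
ft_force: [0.2, 0.2, -1.7]
gripper_width: 0.181
t: 40.17
tcp_pos: [0.3805, 0.3777, 0.3272]
eef_rot: [0.146, -3.138, 0.0]
ft_force: [1.0, -0.6, -1.2]
gripper_width: 0.179
scene rack x 0.5916 y 0.1410  43.4x58.2 yaw 3.5
scene stand x 0.4915 y 0.3876  23.0x59.0 yaw 7.6
scene stand x 0.5218 y 0.3908  21.0x59.9 yaw 6.8
top rack x 0.5815 y 0.1425  20.5x54.8 yaw 3.4
tcp [0.3811 0.3775 0.3267] yaw 5.28 blade top 0.2706
```

```bash
python3 -m pendant '[{"claw":1,"tx":0.005,"ty":-0.045,"tz":0,"turn":-1},{"claw":1,"tx":0.03,"ty":-0.095,"tz":0,"turn":-1},{"claw":1,"tx":0.06,"ty":-0.145,"tz":0,"turn":-1},{"claw":1,"tx":0.09,"ty":-0.195,"tz":0,"turn":-1},{"claw":1,"tx":0.1223,"ty":-0.2435,"tz":0,"turn":-1}]'
python3 -m pendant '[{"claw":1,"tx":0,"ty":0,"tz":0,"turn":0},{"claw":1,"tx":0,"ty":0,"tz":-0.03,"turn":0},{"claw":1,"tx":0,"ty":0,"tz":-0.05,"turn":0},{"claw":1,"tx":0,"ty":0,"tz":-0.05,"turn":0},{"claw":1,"tx":0,"ty":0,"tz":-0.05,"turn":0}]'
python3 chk.py|head -1
```

```text
t: 40.95
tcp_pos: [0.5041, 0.1321, 0.3271]
eef_rot: [0.117, -3.139, 0.0]
ft_force: [0.9, 1.3, -1.2]
gripper_width: 0.181
t: 41.58
tcp_pos: [0.5033, 0.1345, 0.2782]
eef_rot: [-0.118, 3.139, 0.0]
ft_force: [-0.3, -0.6, -1.2]
gripper_width: 0.181
tcp [0.5034 0.1344 0.2783] yaw 4.31 blade top 0.2222
```

```bash
python3 -m pendant '[{"claw":1,"tx":0,"ty":0,"tz":-0.018,"turn":0},{"claw":1,"tx":0,"ty":0,"tz":-0.033,"turn":0},{"claw":1,"tx":0,"ty":0,"tz":-0.033,"turn":0},{"claw":1,"tx":0.005,"ty":0.0004,"tz":-0.033,"turn":0},{"claw":1,"tx":0.01,"ty":0.0008,"tz":-0.033,"turn":0}]'
python3 -m pendant '[{"claw":1,"tx":0.006,"ty":0.0005,"tz":0,"turn":0},{"claw":1,"tx":0.012,"ty":0.0009,"tz":0,"turn":0},{"claw":1,"tx":0.018,"ty":0.0014,"tz":0,"turn":0},{"claw":1,"tx":0.0233,"ty":0.0017,"tz":0,"turn":0},{"claw":1,"tx":0.0233,"ty":0.0017,"tz":0,"turn":0}]'
python3 -m pendant '[{"claw":1,"tx":0,"ty":0,"tz":0.004,"turn":0},{"claw":1,"tx":0,"ty":0,"tz":0.007,"turn":0},{"claw":1,"tx":0,"ty":0,"tz":0.012,"turn":0},{"claw":1,"tx":0,"ty":0,"tz":0.02,"turn":0},{"claw":1,"tx":0,"ty":0,"tz":0.03,"turn":0}]'
python3 -m pendant '[{"claw":1,"tx":0,"ty":0,"tz":0.01,"turn":0},{"claw":1,"tx":0,"ty":0,"tz":0.025,"turn":0},{"claw":1,"tx":0,"ty":0,"tz":0.035,"turn":0},{"claw":1,"tx":0,"ty":0,"tz":0.04,"turn":0},{"claw":1,"tx":0,"ty":0,"tz":0.04,"turn":0}]'
python3 chk.py
```

```text
t: 42.25
tcp_pos: [0.5139, 0.1351, 0.2453]
eef_rot: [-0.118, 3.138, 0.0]
ft_force: [-0.8, 0.7, -1.4]
gripper_width: 0.18
t: 42.88
tcp_pos: [0.5368, 0.1367, 0.2443]
eef_rot: [0.117, -3.139, 0.0]
ft_force: [-0.7, -0.3, -1.7]
gripper_width: 0.181
t: 43.5
tcp_pos: [0.5364, 0.1367, 0.2752]
eef_rot: [-0.117, 3.139, 0.0]
ft_force: [0.6, -0.6, -1.9]
gripper_width: 0.179
t: 44.12
tcp_pos: [0.5366, 0.1367, 0.3146]
eef_rot: [-0.118, 3.139, 0.0]
ft_force: [0.4, 0.2, -2.4]
gripper_width: 0.177
tcp [0.5364 0.1367 0.3142] yaw 4.29 blade top 0.2581
near [[64, 65, 69], [64, 63, 68], [60, 59, 62]]
mid [[64, 65, 69], [64, 64, 69], [57, 57, 61]]
far [[126, 88, 53], [129, 98, 70], [100, 101, 100]]
0.02 [[184, 191, 183], [134, 138, 136], [126, 130, 128], [146, 151, 148], [176, 178, 175]]
0.025 [[179, 183, 176], [134, 133, 128], [128, 124, 119], [130, 135, 132], [178, 179, 171]]
0.03 [[160, 150, 137], [146, 128, 115], [138, 124, 114], [127, 131, 129], [164, 155, 145]]
0.035 [[169, 163, 153], [161, 149, 137], [164, 157, 147], [128, 132, 130], [163, 152, 141]]
0.04 [[173, 172, 163], [174, 173, 164], [171, 170, 161], [127, 131, 129], [167, 164, 156]]
0.045 [[173, 172, 163], [173, 173, 165], [174, 173, 164], [123, 125, 122], [145, 140, 131]]
0.05 [[172, 169, 161], [173, 172, 163], [174, 172, 164], [116, 108, 98], [110, 100, 90]]
0.055 [[173, 173, 165], [175, 175, 166], [178, 178, 171], [116, 109, 100], [78, 58, 45]]
0.06 [[176, 180, 173], [185, 190, 183], [183, 187, 180], [109, 109, 108], [78, 55, 42]]
0.065 [[180, 187, 181], [187, 194, 188], [170, 176, 170], [115, 118, 118], [80, 57, 43]]
0.07 [[179, 186, 181], [187, 194, 188], [169, 174, 169], [115, 119, 119], [81, 57, 43]]
```

```bash
python3 -m pendant '[{"claw":1,"tx":-0.004,"ty":0.008,"tz":0,"turn":0.3},{"claw":1,"tx":-0.011,"ty":0.022,"tz":0,"turn":0.6},{"claw":1,"tx":-0.02,"ty":0.04,"tz":0,"turn":0.9},{"claw":1,"tx":-0.0295,"ty":0.059,"tz":0,"turn":1.2},{"claw":1,"tx":-0.039,"ty":0.078,"tz":0,"turn":1.5}]'
python3 -m pendant '[{"claw":1,"tx":-0.0095,"ty":0.019,"tz":0,"turn":0.3},{"claw":1,"tx":-0.019,"ty":0.038,"tz":0,"turn":0.6},{"claw":1,"tx":-0.0285,"ty":0.057,"tz":0,"turn":0.8},{"claw":1,"tx":-0.038,"ty":0.076,"tz":0,"turn":1.05},{"claw":1,"tx":-0.0475,"ty":0.095,"tz":0,"turn":1.05}]'
python3 -m pendant '[{"claw":1,"tx":-0.0095,"ty":0.019,"tz":0,"turn":0},{"claw":1,"tx":-0.018,"ty":0.037,"tz":0,"turn":0},{"claw":1,"tx":-0.026,"ty":0.053,"tz":0,"turn":0},{"claw":1,"tx":-0.031,"ty":0.064,"tz":0,"turn":0},{"claw":1,"tx":-0.0329,"ty":0.0682,"tz":0,"turn":0}]'
python3 -m pendant '[{"claw":1,"tx":0,"ty":0,"tz":-0.01,"turn":0},{"claw":1,"tx":0,"ty":0,"tz":-0.02,"turn":0},{"claw":1,"tx":0,"ty":0,"tz":-0.025,"turn":0},{"claw":1,"tx":0,"ty":0,"tz":-0.025,"turn":0},{"claw":1,"tx":0,"ty":0,"tz":-0.025,"turn":0}]'
python3 chk.py|head -1
python3 - <<'E'
from h import *
C=cam("scene")
for z in(.2366,.222):
    for y in (.38,.39):
        l=[]
        for x in np.arange(.435,.52,.0025):
            u,v=proj(*C,[x,y,z])[0]; p=cv2.getRectSubPix(C[0]["color"],(1,1),(u,v))[0,0].astype(int); l.append("%d:%d/%d"%(x*1e4,p[0],p[0]-p[2]))
        print(z,y," ".join(l))
E
```

```text
t: 44.8
tcp_pos: [0.4964, 0.2164, 0.3145]
eef_rot: [0.16, -3.137, -0.0]
ft_force: [0.2, 0.1, -1.9]
gripper_width: 0.182
t: 45.42
tcp_pos: [0.4486, 0.3112, 0.3145]
eef_rot: [0.189, -3.136, -0.0]
ft_force: [0.1, -0.3, -1.5]
gripper_width: 0.184
t: 46.05
tcp_pos: [0.4168, 0.3785, 0.3144]
eef_rot: [0.188, -3.136, 0.0]
ft_force: [0.1, -0.2, -2.3]
gripper_width: 0.18
t: 46.68
tcp_pos: [0.4172, 0.3778, 0.2897]
eef_rot: [-0.187, 3.136, 0.0]
ft_force: [-0.6, 0.0, -1.2]
gripper_width: 0.178
tcp [0.4172 0.3779 0.2898] yaw 6.83 blade top 0.2337
0.2366 0.38 4350:151/-3 4375:155/-3 4400:157/-3 4425:160/4 4450:167/23 4475:181/52 4500:189/41 4525:193/21 4550:202/11 4575:204/9 4600:205/9 4625:206/8 4650:207/9 4675:206/10 4700:201/11 4725:188/16 4750:179/15 4775:188/12 4800:200/10 4825:206/12 4850:203/13 4875:187/20 4900:171/35 4925:173/47 4950:188/38 4975:201/20 5000:204/13 5025:205/10 5050:206/10 5075:206/10 5100:205/10 5125:204/12 5150:199/16 5175:187/28 5200:170/52
0.2366 0.39 4350:112/-2 4375:131/-3 4400:149/-2 4425:162/11 4450:175/37 4475:188/52 4500:198/29 4525:206/15 4550:208/10 4575:208/9 460
[... 441 characters left out ...]
127/30 4650:143/21 4675:149/12 4700:150/9 4725:150/9 4750:151/8 4775:151/9 4800:151/9 4825:151/9 4850:149/13 4875:154/14 4900:169/13 4925:191/11 4950:201/10 4975:205/10 5000:202/14 5025:189/24 5050:174/38 5075:180/50 5100:193/44 5125:203/25 5150:205/15 5175:206/11 5200:206/10
0.222 0.39 4350:99/-2 4375:103/-2 4400:111/-2 4425:122/-2 4450:131/-3 4475:138/-2 4500:145/-3 4525:149/-2 4550:151/4 4575:160/26 4600:169/48 4625:173/43 4650:179/20 4675:188/10 4700:192/7 4725:194/8 4750:199/9 4775:204/9 4800:202/9 4825:199/10 4850:193/13 4875:182/16 4900:181/14 4925:193/11 4950:202/10 4975:204/11 5000:196/14 5025:180/25 5050:167/42 5075:176/45 5100:189/35 5125:200/20 5150:204/13 5175:206/10 5200:206/11
```

```bash
python3 -m pendant '[{"claw":1,"tx":0,"ty":0,"tz":-0.008,"turn":0},{"claw":1,"tx":0,"ty":0,"tz":-0.013,"turn":0},{"claw":1,"tx":0,"ty":0,"tz":-0.016,"turn":0},{"claw":1,"tx":0,"ty":0,"tz":-0.019,"turn":0},{"claw":1,"tx":0,"ty":0,"tz":-0.022,"turn":0}]'
python3 -m pendant '[{"claw":1,"tx":0,"ty":0,"tz":0,"turn":0},{"claw":1,"tx":-0.006,"ty":-0.0007,"tz":0,"turn":0},{"claw":1,"tx":-0.014,"ty":-0.0015,"tz":0,"turn":0},{"claw":1,"tx":-0.024,"ty":-0.0026,"tz":0,"turn":0},{"claw":1,"tx":-0.036,"ty":-0.0039,"tz":0,"turn":0}]'
python3 -m pendant '[{"claw":1,"tx":-0.004,"ty":0,"tz":0.01,"turn":0},{"claw":1,"tx":-0.006,"ty":0,"tz":0.04,"turn":0},{"claw":1,"tx":-0.008,"ty":-0.02,"tz":0.05,"turn":0},{"claw":1,"tx":-0.008,"ty":-0.06,"tz":0.05,"turn":0},{"claw":1,"tx":-0.008,"ty":-0.06,"tz":0.05,"turn":0}]'
python3 seg.py; python3 chk.py|head -1
```

```text
t: 47.4
tcp_pos: [0.4171, 0.3779, 0.2674]
eef_rot: [-0.187, 3.136, 0.0]
ft_force: [-0.2, -0.3, -1.1]
gripper_width: 0.179
t: 48.02
tcp_pos: [0.3802, 0.3738, 0.2676]
eef_rot: [-0.187, 3.136, 0.0]
ft_force: [-0.9, -0.6, -1.4]
gripper_width: 0.179
t: 48.65
tcp_pos: [0.3728, 0.3116, 0.318]
eef_rot: [-0.184, 3.136, -0.0]
ft_force: [0.5, 0.8, -1.8]
gripper_width: 0.179
scene stand x 0.4634 y 0.3664  22.6x31.4 yaw 5.3
scene stand x 0.4925 y 0.3793  23.1x42.0 yaw 6.6
scene stand x 0.5228 y 0.3830  21.3x42.9 yaw 6.6
tcp [0.3731 0.3138 0.3175] yaw 6.81 blade top 0.2614
```

```bash
python3 -m pendant '[{"claw":1,"tx":0.03,"ty":-0.05,"tz":0,"turn":-1.3},{"claw":1,"tx":0.06,"ty":-0.1,"tz":0,"turn":-1.3},{"claw":1,"tx":0.0965,"ty":-0.15,"tz":0,"turn":-1.3},{"claw":1,"tx":0.0965,"ty":-0.21,"tz":0,"turn":-1.3},{"claw":1,"tx":0.0965,"ty":-0.265,"tz":0,"turn":-1.3}]'
python3 -m pendant '[{"claw":1,"tx":0,"ty":-0.017,"tz":0,"turn":0},{"claw":1,"tx":0,"ty":-0.017,"tz":-0.04,"turn":0},{"claw":1,"tx":0,"ty":-0.017,"tz":-0.08,"turn":0},{"claw":1,"tx":0,"ty":-0.017,"tz":-0.09,"turn":0},{"claw":1,"tx":0,"ty":-0.017,"tz":-0.094,"turn":0}]'
python3 -m pendant '[{"claw":1,"tx":0,"ty":0,"tz":0,"turn":0},{"claw":1,"tx":0,"ty":0,"tz":-0.001,"turn":0},{"claw":1,"tx":0,"ty":0,"tz":-0.002,"turn":0},{"claw":1,"tx":0,"ty":0,"tz":-0.003,"turn":0},{"claw":1,"tx":0,"ty":0,"tz":-0.003,"turn":0}]'
python3 seg.py; python3 chk.py|head -1
```

```text
t: 49.42
tcp_pos: [0.4698, 0.0474, 0.317]
eef_rot: [0.153, -3.137, -0.0]
ft_force: [1.7, -0.5, -1.7]
gripper_width: 0.179
t: 50.05
tcp_pos: [0.4699, 0.0324, 0.2239]
eef_rot: [-0.153, 3.138, 0.0]
ft_force: [-0.4, -1.1, -0.5]
gripper_width: 0.178
t: 50.68
tcp_pos: [0.4695, 0.032, 0.2205]
eef_rot: [0.152, -3.138, 0.0]
ft_force: [0.0, 0.4, -1.6]
gripper_width: 0.179
scene stand x 0.4595 y 0.3648  21.4x31.9 yaw 54.4
tcp [0.4696 0.032  0.2205] yaw 5.54 blade top 0.1644
```

```bash
python3 -m pendant '[{"claw":1,"tx":0,"ty":0,"tz":-0.0005,"turn":0},{"claw":1,"tx":0,"ty":0,"tz":-0.001,"turn":0},{"claw":1,"tx":0,"ty":0,"tz":-0.0015,"turn":0},{"claw":1,"tx":0,"ty":0,"tz":-0.002,"turn":0},{"claw":1,"tx":0,"ty":0,"tz":-0.002,"turn":0}]'
```

```text
t: 51.45
tcp_pos: [0.4695, 0.032, 0.2191]
eef_rot: [-0.152, 3.137, -0.0]
ft_force: [-3.6, 1.0, 9.5]
gripper_width: 0.177
```

```bash
python3 -m pendant '[{"claw":0.4,"tx":0,"ty":0,"tz":0.001,"turn":0},{"claw":0.4,"tx":0,"ty":0,"tz":0.001,"turn":0},{"claw":0.4,"tx":0,"ty":0,"tz":0.001,"turn":0},{"claw":0.4,"tx":0,"ty":0,"tz":0.03,"turn":0},{"claw":0.4,"tx":0,"ty":0,"tz":0.08,"turn":0}]'
python3 -m pendant '[{"claw":0.4,"tx":0,"ty":0,"tz":0.05,"turn":0},{"claw":0.4,"tx":-0.01,"ty":0.05,"tz":0.07,"turn":-5.5},{"claw":0.4,"tx":-0.02,"ty":0.11,"tz":0.07,"turn":-5.5},{"claw":0.4,"tx":-0.03,"ty":0.17,"tz":0.07,"turn":-5.5},{"claw":0.4,"tx":-0.04,"ty":0.21,"tz":0.07,"turn":-5.5}]'
python3 -m pendant '[{"claw":0.4,"tx":-0.01,"ty":0.02,"tz":0.01,"turn":0},{"claw":0.4,"tx":-0.01,"ty":0.02,"tz":0.01,"turn":0},{"claw":0.4,"tx":-0.01,"ty":0.02,"tz":0.01,"turn":0},{"claw":0.4,"tx":-0.01,"ty":0.02,"tz":0.01,"turn":0},{"claw":0.4,"tx":-0.01,"ty":0.02,"tz":0.01,"turn":0}]'
python3 - <<'E'
from seg import *
print(telemetry.read_state()["tcp_pos"])
B=cam("wrist");C=cam("scene")
for M,k in((B,"wrist"),(C,"scene")): seg(M,.42,.58,.32,.45,.222,k)
o=ortho(*B,.43,.55,.32,.45,.22,2.6,.02)
w=B[0]["color"][:,:,::-1]
w=cv2.resize(w,(480,300)); s=cv2.resize(C[0]["color"][100:250,200:440,::-1],(480,300))
cv2.imwrite("pics/o16.png",np.hstack([np.vstack([w,s]),cv2.copyMakeBorder(o,0,600-o.shape[0],0,0,0)[:, :320]]))
E
```

```text
t: 52.08
tcp_pos: [0.4688, 0.032, 0.2984]
eef_rot: [0.152, -3.135, -0.001]
ft_force: [1.7, 0.3, 1.2]
gripper_width: 0.601
t: 52.7
tcp_pos: [0.4289, 0.2442, 0.3684]
eef_rot: [0.003, -3.142, -0.0]
ft_force: [1.0, 0.0, -0.4]
gripper_width: 0.6
t: 53.32
tcp_pos: [0.4198, 0.2614, 0.3784]
eef_rot: [-0.001, -3.141, 0.0]
ft_force: [0.4, 0.4, 0.7]
gripper_width: 0.596
[0.41981344 0.26136259 0.37836376]
scene x 0.4619 y 0.3830  22.2x58.2 yaw 6.0
scene x 0.4921 y 0.3867  21.8x56.9 yaw 6.2
scene x 0.5218 y 0.3908  21.2x59.1 yaw 7.2
```

View pics/o16.png

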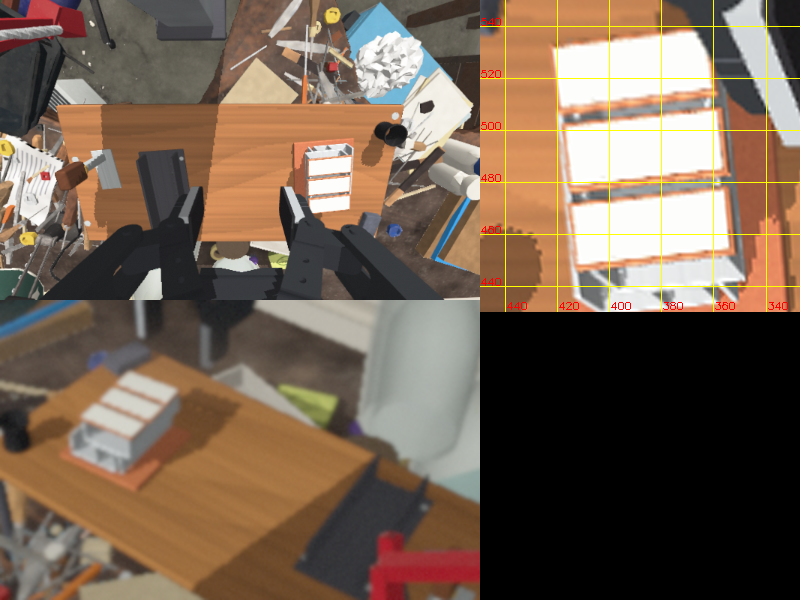

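```bash
python3 -c "
from cell import ctrl
print(ctrl.hand_in())"
```

```text
the job is handed in; nothing more can be done
None
```

The cooling stand is built on the board, all three panels are on it, and the job is handed in at about 53 s of the 208 s limit.

- **Stand:** the narrow channel is hooked over a wall of the lower wide channel, with its centre line about 19 mm to the side. The other wide channel is centred on the narrow one's back, and all three lie in line within about 1°.
- **Panels:** all three were carried with the fork, and the fingers held only its grip. The last scene-camera check put their centres at (0.462, 0.383), (0.492, 0.387) and (0.522, 0.391), 30 mm apart. They are turned about 6 to 7°, in line with the stand at about 6°. They lie flat across both walls, within about 1 to 2 mm of the centre line.
- **Fork, loupe and slip stone:** the last picture shows the fork upright at its starting place, clear of the stand. The loupe and slip stone were not touched, and the robot is clear of everything.

**Checks that failed or disagreed:**
- The wrist camera found no panels in the final automatic check, so the figures above rest on the scene camera. I compared the near panel by eye in the wrist picture, and it agreed to about 1 mm.
- Measured angles of single panels varied by 1 to 2° between pictures.
- The far panel sits about 1.5 mm off centre.

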